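# Put the scoops away at the repacking bench

### The job

Put the washed scoops away and close up the repacking bench: squeeze the two sprung hinge tabs to lift the clear door off the scoop cabinet and lay it flat on the bench, press every scoop that is lying out sideways into a spring clip of its own inside, bowl towards the hinge, and only then drop the door back so that it lies flat with both hinge pins sprung out into their brackets. Also set the loose lid on the white tub so that it sits seated and level. Leave the tins, the tape and the carton where they are.

Things in the scene. Friction and masses are not known exactly. Their poses are not given: they have to be found in the camera images.
- cabinet: scoop cabinet, fixed: a low open-topped steel case 224 (x) x 268 (y) x 64 mm high, walls 4 mm, inner floor 4 mm above its underside. Origin: centre of its underside; +x points to its hinge side, z up. Inside, four clip places (clip0 to clip3) stand side by side along y, 58 mm apart. Scoops go in along x with the bowl towards +x; the other way round they do not fit
- eyes_mid (a point): midpoint between the eyes of the two hinge brackets on the cabinet's rim: x = +98, y = 0, z = 78 mm in the cabinet, axes as the cabinet's. The eyes are 14 mm square holes along y at y = +57 and -57 mm, in brackets 6 mm thick (inner faces at y = +-54 mm), 22 mm long in x, tops at z = 91 mm
- clip0 (a point): clip place at y = -87 mm in the cabinet: where the middle of a seated handle's axis lies (x = -36, z = 32 mm in the cabinet, axes as the cabinet's). Sprung jaw pairs, 14 mm wide, stand 30 mm to either side along x, leaving 46 mm between them for fingers. Jaw gap 12 mm at rest, 11 mm above this point, so jaws are met 23 mm above it.
- clip1 (a point): the same at y = -29 mm. The handle is pressed straight down, crosswise to its length, between the jaws; this takes about 10 to 20 N in all; it snaps under them and rests on saddles, the bowl on the cabinet's floor
- clip2 (a point): the same at y = +29 mm
- clip3 (a point): the same at y = +87 mm
- door: lift-off top door, 240 g: steel frame, clear pane, x = -112 to +84 mm, 268 mm wide (y), 8 mm thick. Origin on its underside, z up; fitted, it is 64 mm straight above the cabinet's origin, axes parallel. A hinge case lies on top: x = +58 to +108, y = -50 to +50 mm, top 20 mm above the underside. Squeeze the tabs on it to draw the pins in, lift straight up; it lies flat on the bench
- pins_mid (a point): midpoint of the door's two hinge pins: x = +98, y = 0, z = 14 mm in the door. The pins, 8 mm thick with round tips, stick out 12 mm from the case ends along +y and -y into the bracket eyes (4 mm gap from case to bracket each side). Lower the door between the brackets with the tabs squeezed until it lies on the rim; let go and the pins spring into the eyes
- door_tabs (a point): midway between the two squeeze tabs: x = +74, y = 0, z = 41 mm in the door, axes as the door's. Upright plates 30 mm long (x), 5 mm thick, 20 to 54 mm above the door's underside; outer faces 58 mm apart along y at rest, 34 mm fully squeezed, spring 4 to 9 N each. The door's weight lies 60 mm to the -x side, so squeeze hard (25 N or more) to carry it by the tabs
- pin_left (a joint): travel of the +y hinge pin: 0 = sprung fully out, 0.012 m = drawn fully in, about 0.008 when stopped by the side of its bracket instead of being in the eye
- pin_right (a joint): the same for the -y hinge pin
- scoop0: cast-aluminium scoop, 175 mm long, 110 g. Origin: on the handle's axis where it is held, 28 mm above the underside; x runs along the handle to the bowl, z up. Handle round, 22 mm thick, x = -63 to +50 mm, with flat sides 18 mm high, 22 mm apart, at x = -20 to +20 mm. Bowl flat-bottomed, open on top and in front, x = +50 to +112 mm, 46 mm wide, 44 mm high, heavier: the scoop stands level on it, handle in the air. May be absent
- scoop1: a scoop like scoop0; may be absent
- scoop2: a scoop like scoop0; may be absent
- scoop3: a scoop like scoop0; may be absent
- scoop4: a scoop like scoop0; may be absent
- tub: round open white plastic food tub, fixed, 110 mm high, rim 116 mm outside and 108 mm inside diameter. Origin: centre of its underside
- lid: the tub's loose lid, 120 g, lying right way up on the bench. Origin: centre of the plug's underside, z up. Plug 96 mm in diameter, tapered at the foot, z = 0 to 10 mm; disc 124 mm in diameter, z = 10 to 16 mm; straight round knob 26 mm in diameter, z = 16 to 52 mm. Seated, the disc lies on the tub's rim: the lid's origin is then 100 mm above the tub's underside
- tin_a: bystander: a food tin, 74 mm in diameter, 110 mm high; origin at the centre of its underside
- tin_b: bystander: a food tin, 84 mm in diameter, 75 mm high; origin at the centre of its underside
- tape_roll: bystander: a roll of packing tape lying flat, 100 mm in diameter, 48 mm high; origin at the centre of its underside
- carton: bystander: a carton 70 x 150 x 50 mm; origin at the centre of its underside

How it is judged (in metres and radians):
On the way, in this order (a step that is already met when the one before it is completed fails the run):
1. the door is lifted off and laid clear of the cabinet (horizontal distance between door and cabinet above 0.12 m and height (world z) of door below 0.03 m and linear speed of door below 0.05 m/s), for 0.2 s.
2. every scoop is snapped into a clip while the door is off (x of scoop0 in the frame of cabinet between -0.051 and -0.021 m and z of scoop0 in the frame of cabinet between 0.028 and 0.035 m and (y of scoop0 in the frame of cabinet between -0.092 and -0.082 m or y of scoop0 in the frame of cabinet between -0.034 and -0.024 m or y of scoop0 in the frame of cabinet between 0.024 and 0.034 m or y of scoop0 in the frame of cabinet between 0.082 and 0.092 m) and angle between the x axis of each of scoop0, scoop1, scoop2, scoop3, scoop4 and the x axis of cabinet, either way round below 0.1 rad and angle between each of scoop0, scoop1, scoop2, scoop3, scoop4's own z axis and vertical below 0.1 rad and x of scoop1 in the frame of cabinet between -0.051 and -0.021 m and z of scoop1 in the frame of cabinet between 0.028 and 0.035 m and (y of scoop1 in the frame of cabinet between -0.092 and -0.082 m or y of scoop1 in the frame of cabinet between -0.034 and -0.024 m or y of scoop1 in the frame of cabinet between 0.024 and 0.034 m or y of scoop1 in the frame of cabinet between 0.082 and 0.092 m) and x of scoop2 in the frame of cabinet between -0.051 and -0.021 m and z of scoop2 in the frame of cabinet between 0.028 and 0.035 m and (y of scoop2 in the frame of cabinet between -0.092 and -0.082 m or y of scoop2 in the frame of cabinet between -0.034 and -0.024 m or y of scoop2 in the frame of cabinet between 0.024 and 0.034 m or y of scoop2 in the frame of cabinet between 0.082 and 0.092 m) and x of scoop3 in the frame of cabinet between -0.051 and -0.021 m and z of scoop3 in the frame of cabinet between 0.028 and 0.035 m and (y of scoop3 in the frame of cabinet between -0.092 and -0.082 m or y of scoop3 in the frame of cabinet between -0.034 and -0.024 m or y of scoop3 in the frame of cabinet between 0.024 and 0.034 m or y of scoop3 in the frame of cabinet between 0.082 and 0.092 m) and x of scoop4 in the frame of cabinet between -0.051 and -0.021 m and z of scoop4 in the frame of cabinet between 0.028 and 0.035 m and (y of scoop4 in the frame of cabinet between -0.092 and -0.082 m or y of scoop4 in the frame of cabinet between -0.034 and -0.024 m or y of scoop4 in the frame of cabinet between 0.024 and 0.034 m or y of scoop4 in the frame of cabinet between 0.082 and 0.092 m) and horizontal distance between door and cabinet above 0.12 m), for 0.2 s.
At the end, for the whole second after the job is handed in: Every scoop is pressed home in its own clip (5 mm across, 15 mm along, 3 mm in height, 0.1 rad), bowl to the hinge; door flat on the cabinet (8 mm, 0.04 rad) with both pins out to within 2 mm; lid on the rim (8 mm, level to 0.04 rad); all at rest (x of scoop0 in the frame of cabinet between -0.051 and -0.021 m and z of scoop0 in the frame of cabinet between 0.028 and 0.035 m and (y of scoop0 in the frame of cabinet between -0.092 and -0.082 m or y of scoop0 in the frame of cabinet between -0.034 and -0.024 m or y of scoop0 in the frame of cabinet between 0.024 and 0.034 m or y of scoop0 in the frame of cabinet between 0.082 and 0.092 m) and angle between the x axis of each of scoop0, scoop1, scoop2, scoop3, scoop4 and the x axis of cabinet, either way round below 0.1 rad and angle between each of scoop0, scoop1, scoop2, scoop3, scoop4's own z axis and vertical below 0.1 rad and x of scoop1 in the frame of cabinet between -0.051 and -0.021 m and z of scoop1 in the frame of cabinet between 0.028 and 0.035 m and (y of scoop1 in the frame of cabinet between -0.092 and -0.082 m or y of scoop1 in the frame of cabinet between -0.034 and -0.024 m or y of scoop1 in the frame of cabinet between 0.024 and 0.034 m or y of scoop1 in the frame of cabinet between 0.082 and 0.092 m) and x of scoop2 in the frame of cabinet between -0.051 and -0.021 m and z of scoop2 in the frame of cabinet between 0.028 and 0.035 m and (y of scoop2 in the frame of cabinet between -0.092 and -0.082 m or y of scoop2 in the frame of cabinet between -0.034 and -0.024 m or y of scoop2 in the frame of cabinet between 0.024 and 0.034 m or y of scoop2 in the frame of cabinet between 0.082 and 0.092 m) and x of scoop3 in the frame of cabinet between -0.051 and -0.021 m and z of scoop3 in the frame of cabinet between 0.028 and 0.035 m and (y of scoop3 in the frame of cabinet between -0.092 and -0.082 m or y of scoop3 in the frame of cabinet between -0.034 and -0.024 m or y of scoop3 in the frame of cabinet between 0.024 and 0.034 m or y of scoop3 in the frame of cabinet between 0.082 and 0.092 m) and x of scoop4 in the frame of cabinet between -0.051 and -0.021 m and z of scoop4 in the frame of cabinet between 0.028 and 0.035 m and (y of scoop4 in the frame of cabinet between -0.092 and -0.082 m or y of scoop4 in the frame of cabinet between -0.034 and -0.024 m or y of scoop4 in the frame of cabinet between 0.024 and 0.034 m or y of scoop4 in the frame of cabinet between 0.082 and 0.092 m) and x of door in the frame of cabinet between -0.008 and 0.008 m and y of door in the frame of cabinet between -0.008 and 0.008 m and z of door in the frame of cabinet between 0.06 and 0.068 m and angle between each of door, lid's own z axis and vertical below 0.04 rad and value of joint each of pin_left, pin_right below 0.002 m and horizontal distance between lid and tub below 0.008 m and z of lid in the frame of tub between 0.096 and 0.104 m and linear speed of each of scoop0, scoop1, scoop2, scoop3, scoop4, door, lid below 0.02 m/s); the robot touches nothing.
It fails at once if the tall tin is pushed or knocked aside by more than 3 cm (distance of tin_a from where it was at the start of the episode above 0.03 m).
It fails at once if the low tin is pushed or knocked aside by more than 3 cm (distance of tin_b from where it was at the start of the episode above 0.03 m).
It fails at once if the tape roll is pushed or knocked aside by more than 3 cm (distance of tape_roll from where it was at the start of the episode above 0.03 m).
It fails at once if the carton is pushed or knocked aside by more than 3 cm (distance of carton from where it was at the start of the episode above 0.03 m).
Of scoop0, scoop1, scoop2, scoop3, scoop4 only 2 to 4 are there at a start; the rules pass over those that are not, and their reading is None.
At some moment in a run one of scoop0, scoop1, scoop2, scoop3, scoop4, lid may be knocked a few centimetres aside while the robot is not near it.
Once in a run the grip may slacken for a moment while it holds something.
It also fails if it takes over 210 s, if anything falls off the work surface, if the arm or the gripper's body presses on something with over 40 N, if the wrist force passes 120 N, or if a joint passes its speed limit or range.

### The arm

A 6-joint arm with a two-finger parallel gripper is mounted at the origin on the work surface. World frame = base frame: x ahead of the robot, y to its left, z up, the work surface at z = 0. Lengths are in m, angles in degrees, forces in N, time in s.
With the tool pointing down it reaches from about 0.25 to 0.775 m from the base axis. Payload 4 kg.
Tool frame: the origin (TCP) lies on the centre line of the jaws, within the pads' length; the fingertips stand robot.tip_reach ahead of it and the grasp point (between the pads) lies 8 mm behind it (robot.tip_reach is the distance from the TCP to the fingertips, in m); x points along the fingers, y is the direction in which the jaws open and shut, and the axes are right-handed (so a half turn about x gives the same grasp; the last joint's range is limited). The gripper opens to 94 mm and grips with 3 to 60 N. Pads are 16 mm wide; open, the fingers measure 119 mm over their backs; the gripper's body (75 mm by 177 mm) begins 78 mm behind the grasp point.
Start: joints at [58.092, 4.996, 78.535, -0, 96.463, -5.907], TCP at [0.241, 0.494, 0.217] pointing down, gripper open.
Joint ranges: [-177.83, 177.83], [-43.37, 116.18], [15.69, 146.23], [-61.86, 241.86], [9.47, 152.12], [-147.06, 147.06]. Speed limits (degrees/s): [159.86, 159.86, 180, 180, 180, 180].

### API

Orientations are given as a 3x3 rotation matrix whose columns are the frame's x, y, z axes.
In Python, from bench import robot, capture gives the robot as it stands. The module is installed in compiled form; this text tells all that it offers.
- The arm moves only by the shell command python3 -m crank 'ROWS'. ROWS is JSON, a list that holds one entry, the list of rows, each a list of 7 numbers: the shift along the tool's x, y, z in mm, then the turn, a rotation vector about the tool's x, y, z in rad, then the finger opening in mm, from 0 to 94. In form: [[[dx, dy, dz, ax, ay, az, gripper], ...]]. A call has 1 to 12 rows; each row shifts and turns the commanded pose from where the row before left it, along the tool's axes as they then stand; what a row does not reach is not made up. A row lasts 1/12 s, in which the tool goes at most 41.7 mm and 7.16 degrees, less where a joint would pass 70% of its speed; a pose out of reach is approached as far as the arm can. A call is refused whole if a number of a shift passes 41.7 or a number of a turn 0.125, either way. A call with a gripper value outside its range is refused whole. The fingers move at their own pace and stop on an object; the grip force is fixed at half the most. Time passes only in rows, so rows that do not move let the fingers close. It gives the time, the measured TCP pose, the force and the opening at its end, in the units of the state.
- robot.observe(): the state, without advancing time (a new reading comes with each control period).
- capture(name): name is "scene" or "top" or "wrist"; returns a dict with "image" (420x560x3 uint8, blue, green, red), "fx", "fy", "cx", "cy" (pixels), "pose" (4x4, takes a point from camera to world coordinates). Camera axes: x right, y up, looking along -z (the intrinsics and any distortion apply to the point x, -y, -z); pixel columns grow to the right and rows downward; lengths in m; the calibration is good to about 2 mm. A picture is of the moment at which its call begins. There is no depth.
- robot.finish_job(): hands the job in, once; it reports no verdict.
The state is a dict: "time": time; "joint_positions": joint angles; "qvel": joint speeds; "tau": joint torques, N m; "tool_pos": TCP position; "tcp_rot": TCP orientation; "wrist_force": force on the tool from outside, world axes, zero at the start; "torque": the same for the moment, N m; "width": finger opening in m.
Only numpy, scipy, OpenCV 4.12 (cv2) and the standard library are available. Lean on these libraries where they do the work, as an engineer would, in place of code of your own. Each camera call takes 0.05 s, during which the arm holds its last target. There are 200 camera calls.

## Working session

There is one attempt and no reset: what is moved stays moved. The work goes in short steps, Python scripts to look and compute and a shell command to move; the robot and the scene stay as the last step left them, time stands still between calls to the robot, and variables do not carry over. Pictures are saved under pics/ and viewed, about 12 in all and at most 16, crops included, and the job is handed in when it is done.

```bash
mkdir -p pics; ls; cat > h.py <<'E'
import numpy as np, cv2
from bench import robot, capture
def snap(cam,name):
    c=capture(cam); cv2.imwrite(f'pics/{name}.png',c['image']); np.savez(f'pics/{name}.npz',**{k:np.array(c[k]) for k in c if k!='image'}); 
    return c
def load(name): return np.load(f'pics/{name}.npz')
def w(c,u,v,z):
    P=np.array(c['pose']); d=P[:3,:3]@np.array([(u-c['cx'])/c['fx'],-(v-c['cy'])/c['fy'],-1]); o=P[:3,3]
    return o+d*(z-o[2])/d[2]
def px(c,p):
    P=np.array(c['pose']); q=P[:3,:3].T@(np.array(p)-P[:3,3]); return np.array([c['cx']+c['fx']*q[0]/-q[2], c['cy']-c['fy']*q[1]/-q[2]])
E
python3 - <<'E'
from h import *
for n in('scene','top','wrist'):
    c=snap(n,n+'0'); print(n,[k for k in c],c['fx'],c['cx'],c['cy'],np.round(c['pose'],3).tolist(), {k:c[k] for k in c if k not in('image','pose')})
s=robot.observe(); print(s,robot.tip_reach)
E
```

```text
pics
scene ['image', 'fx', 'fy', 'cx', 'cy', 'pose'] 420.3636824689816 277.51020819035523 201.46191043316452 [[0.346, -0.723, 0.598, 1.357], [0.938, 0.26, -0.229, -0.304], [0.011, 0.64, 0.768, 1.145], [0.0, 0.0, 0.0, 1.0]] {'fx': 420.3636824689816, 'fy': 420.3636824689816, 'cx': 277.51020819035523, 'cy': 201.46191043316452}
top ['image', 'fx', 'fy', 'cx', 'cy', 'pose'] 395.84843739539815 281.4182238730962 214.73094911486075 [[0.026, 0.995, -0.098, 0.416], [-1.0, 0.025, -0.014, 0.012], [-0.012, 0.098, 0.995, 1.335], [0.0, 0.0, 0.0, 1.0]] {'fx': 395.84843739539815, 'fy': 395.84843739539815, 'cx': 281.4182238730962, 'cy': 214.73094911486075}
wrist ['image', 'fx', 'fy', 'cx', 'cy', 'pose'] 326.1778822811306 283.15828762914236 208.8958188779359 [[0.438, -0.866, -0.241, 0.17], [0.899, 0.421, 0.121, 0.529], [-0.003, -0.269, 0.963, 0.383], [0.0, 0.0, 0.0, 1.0]] {'fx': 326.1778822811306, 'fy': 326.1778822811306, 'cx': 283.15828762914236, 'cy': 208.8958188779359}
{'time': 0.15, 'joint_positions': array([ 5.80914089e+01,  5.02969444e+00,  7.86033690e+01, -1.72838571e-03,
        9.64620906e+01, -5.90634657e+00]), 'qvel': array([-0.03869497, -0.18444529, -0.2021576 ,  0.04812562, -0.08365665,
       -0.04379271]), 'tau': array([ 1.24298145e-03, -3.40641797e+01, -3.02793467e+01,  7.18596834e-02,
        3.04967375e-02, -1.17818372e-04]), 'tool_pos': array([0.2409203 , 0.49398831, 0.2155832 ]), 'tcp_rot': array([[-8.52370960e-04,  4.38408679e-01,  8.98775335e-01],
       [-1.42564252e-03,  8.98774216e-01, -4.38409485e-01],
       [-9.99998621e-01, -1.65501984e-03, -1.41074988e-04]]), 'wrist_force': array([ 0.14280768, -0.95271446,  0.56915482]), 'torque': array([ 0.00573078, -0.01310091, -0.01849077]), 'width': 0.09391739767580189} 0.011
```

View pics/top0.png

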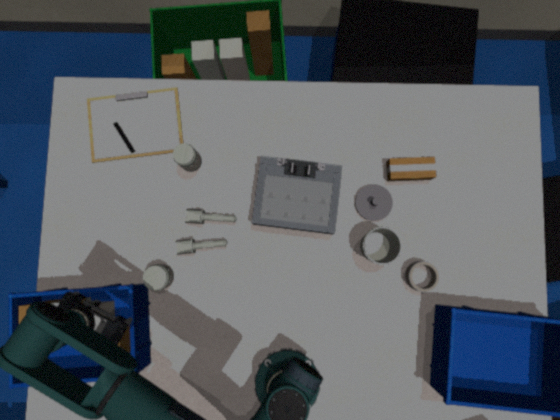

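View pics/scene0.png

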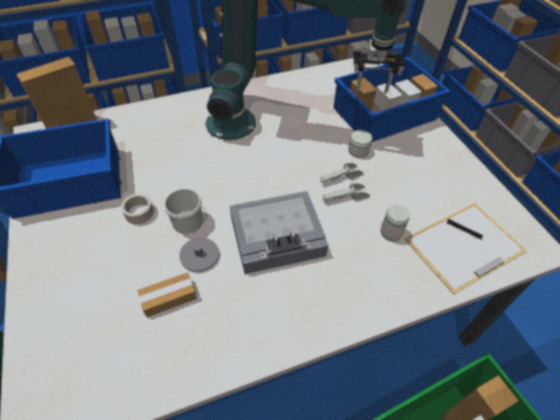

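The top view shows the cabinet at about (295,195) with the hinge up, i.e. +x. Two scoops lie at about (210,216) and (203,245) with their bowls to the left (+y). The lid is at (373,202), the tub at (377,245), the tape at (421,275), the carton at (412,168), and the tins at (186,156) and (157,277).

```bash
python3 - <<'E'
from h import *
im=cv2.imread('pics/top0.png')[140:300,140:400]
# 260x160 -> x3
cv2.imwrite('pics/topc.png',cv2.resize(im,None,fx=3,fy=3,interpolation=cv2.INTER_CUBIC))
E
```

```text
(no output)
```

View pics/topc.png

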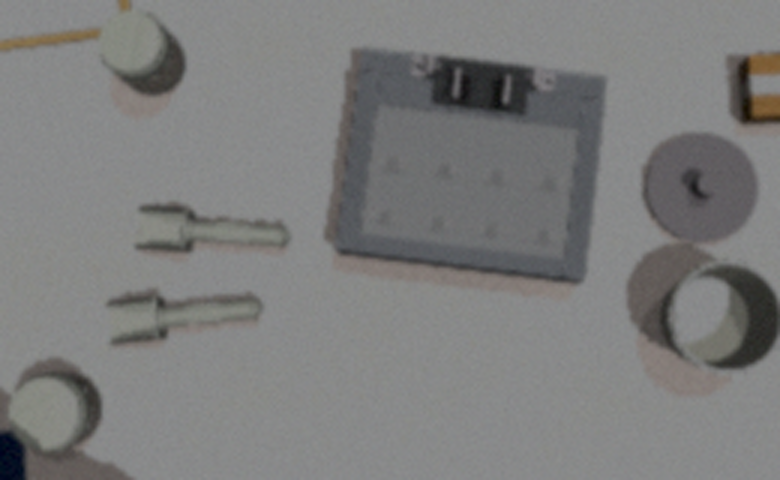

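The crop shows the door corners at (352,48), (606,76), (581,281) and (335,250), the tabs at (459,84) and (507,90), and the brackets at (425,65) and (544,80).

```bash
python3 - <<'E'
from h import *
c=load('top0')
def q(u,v,z): return np.round(w(c,140+u/3,140+v/3,z)[:2],4)
print('corners');C=[q(u,v,.07) for u,v in((352,48),(606,76),(581,281),(335,250))];print(C)
print('edges',[np.round(np.linalg.norm(C[i]-C[(i+1)%4]),3) for i in range(4)])
a=(C[0]+C[3])/2-(C[1]+C[2])/2; b=(C[0]+C[1]-C[2]-C[3])/2
print('yaw from y',np.degrees(np.arctan2(-a[0],a[1])),'from x',np.degrees(np.arctan2(b[1],b[0])), np.mean(C,0))
L,R=q(425,65,.091),q(544,80,.091);d=L-R;print('brk',L,R,(L+R)/2,np.linalg.norm(d),np.degrees(np.arctan2(-d[0],d[1])))
print('tabs',q(459,84,.11),q(507,90,.11))
for n,B in(('s1',[(138,226),(188,229),(288,236)]),('s2',[(110,317),(160,315),(260,306)])):
  print(n,[q(u,v,z) for (u,v),z in zip(B,(.03,.03,.028))])
print('lid knob',q(690,183,.052),'disc',q(701,187,.016))
print('tub rim',q(723,316,.11),'tape',np.round(w(c,422,275,.048),3),'carton',np.round(w(c,412,168,.05),3))
print('tinA',q(135,42,.11),'tinB',q(48,412,.075))
E
```

```text
corners
[array([0.7311, 0.1142]), array([ 0.7067, -0.1618]), array([ 0.4841, -0.1378]), array([0.5105, 0.1252])]
edges [np.float64(0.277), np.float64(0.224), np.float64(0.264), np.float64(0.221)]
yaw from y -5.384142993229391 from x -4.51534084206656 [ 0.6081  -0.01505]
brk [0.7092 0.034 ] [ 0.6959 -0.0931] [ 0.70255 -0.02955] 0.1277939748188466 -5.9738047867158475
tabs [ 0.6853 -0.0026] [ 0.6801 -0.053 ]
s1 [array([0.5345, 0.3481]), array([0.5326, 0.2924]), array([0.5278, 0.1816])]
s2 [array([0.4333, 0.3739]), array([0.4369, 0.3189]), array([0.4497, 0.2095])]
lid knob [ 0.5946 -0.2568] disc [ 0.5954 -0.2766]
tub rim [ 0.4498 -0.279 ] tape [ 0.36  -0.425  0.048] carton [ 0.708 -0.394  0.05 ]
tinA [0.7222 0.3404] tinB [0.3313 0.4217]
```

```bash
cat >> h.py <<'E'
from scipy.spatial.transform import Rotation as Ro
def plan(xyz,yaw):
    "turn (rotvec tool axes, rad), then shift in tool axes (mm) after turn"
    s=robot.observe(); t=np.radians(yaw)
    R=np.array([[0,-np.sin(t),np.cos(t)],[0,np.cos(t),np.sin(t)],[-1,0,0]])
    rv=Ro.from_matrix(s['tcp_rot'].T@R).as_rotvec(); d=np.array(xyz)-s['tool_pos']
    print('turn',np.round(rv,4),'shift',np.round(R.T@d*1e3,1),'F',np.round(s['wrist_force'],1),'w',round(s['width']*1e3,1),'t',round(s['time'],2),'j',np.round(s['joint_positions']))
E
python3 -c "
from h import *
plan((.681,-.024,.22),-5.2)"
```

```text
turn [-0.3631 -0.0004  0.0016] shift [  -4.4 -476.   485.2] F [ 0.1 -1.   0.6] w 93.9 t 0.15 j [58.  5. 79. -0. 96. -6.]
```

```bash
python3 -m crank '[[[0,0,0,-0.121,0,0,94],[0,0,0,-0.121,0,0,94],[0,0,0,-0.121,0,0,94],[0,-26,27,0,0,0,94],[0,-26,27,0,0,0,94],[0,-26,27,0,0,0,94],[0,-26,27,0,0,0,94],[0,-26,27,0,0,0,94],[0,-26,27,0,0,0,94],[0,-26,27,0,0,0,94],[0,-26,27,0,0,0,94],[0,-26,27,0,0,0,94]]]'
python3 -m crank '[[[-1,-27,27,0,0,0,94],[-1,-27,27,0,0,0,94],[-1,-27,27,0,0,0,94],[-1,-27,27,0,0,0,94],[0,-27,27,0,0,0,94],[0,-27,27,0,0,0,94],[0,-27,26,0,0,0,94],[0,-27,26,0,0,0,94],[0,-26,26,0,0,0,94],[0,0,0,0,0,0,94],[0,0,0,0,0,0,94]]]'
python3 -c "
from h import *
plan((.681,-.024,.22),-5.2)
c=snap('wrist','w1')
t=np.radians(-5.2);R=np.array([[np.cos(t),-np.sin(t)],[np.sin(t),np.cos(t)]])
cab=np.array([.607,-.015])
for x,y,z in((59,0,118),(74,29,118),(74,-29,118),(98,57,91),(98,-57,91),(-36,-87,72)):
  print((x,y,z),np.round(px(c,[*(cab+R@[x/1e3,y/1e3]),z/1e3])))
"
```

```text
time: 1.15
tool_pos: [0.4626, 0.2376, 0.2162]
tcp_rot: [[-0.0, 0.091, 0.996], [0.0, 0.996, -0.091], [-1.0, 0.0, -0.0]]
wrist_force: [0.9, 0.7, 0.1]
width: 0.0939
time: 2.07
tool_pos: [0.6793, -0.0253, 0.2181]
tcp_rot: [[-0.003, 0.094, 0.996], [0.001, 0.996, -0.094], [-1.0, 0.0, -0.004]]
wrist_force: [0.6, 0.0, 1.1]
width: 0.0941
turn [-0.003  -0.0035 -0.0004] shift [-1.9  1.4  1.6] F [0.6 0.  1.1] w 94.1 t 2.07 j [ -7.  22.  58.   0. 100. -92.]
(59, 0, 118) [287. 198.]
(74, 29, 118) [321. 215.]
(74, -29, 118) [253. 215.]
(98, 57, 91) [346. 231.]
(98, -57, 91) [227. 231.]
(-36, -87, 72) [190.  84.]
```

View pics/w1.png

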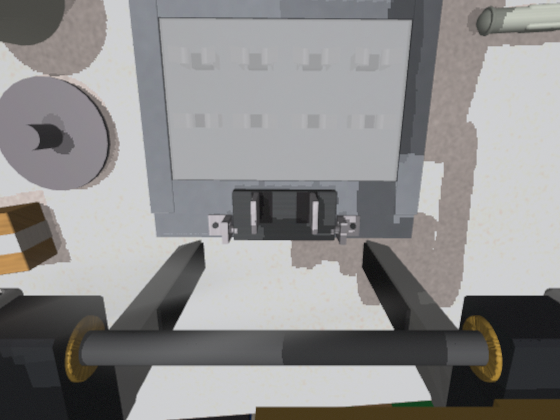

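The tabs are at (253,215) and (315,215), with brackets at (222,228) and (350,228). Against the prediction they sit about 3 px to the left, which puts the cabinet about 2.7 mm towards -y, at yaw -5.4°. I'm descending with the fingers at 76 mm.

```bash
python3 -m crank '[[[20,0,-3,0,0,0,76],[20,0,0,0,0,0,76],[20,0,0,0,0,0,76],[20,0,0,0,0,0,76],[15,0,0,0,0,0,76],[12,0,0,0,0,0,76],[10,0,0,0,0,0,76],[0,0,0,0,0,0,76],[0,0,0,0,0,0,50],[0,0,0,0,0,0,20],[0,0,0,0,0,0,0],[0,0,0,0,0,0,0]]]'
python3 -m crank '[[[0,0,0,0,0,0,0],[0,0,0,0,0,0,0],[0,0,0,0,0,0,0],[0,0,0,0,0,0,0]]]'
```

```text
time: 3.12
tool_pos: [0.6769, -0.0234, 0.1052]
tcp_rot: [[0.003, 0.091, 0.996], [-0.0, 0.996, -0.091], [-1.0, -0.0, 0.003]]
wrist_force: [-0.0, -0.5, 1.5]
width: 0.0526
time: 3.45
tool_pos: [0.6771, -0.0234, 0.1053]
tcp_rot: [[0.004, 0.091, 0.996], [-0.0, 0.996, -0.091], [-1.0, -0.0, 0.004]]
wrist_force: [0.3, 0.1, 6.3]
width: 0.0324
```

```bash
python3 -m crank '[[[-5,0,0,0,0,0,0],[-8,0,0,0,0,0,0],[-10,0,0,0,0,0,0],[-10,0,0,0,0,0,0],[-10,0,0,0,0,0,0],[0,0,0,0,0,0,0],[0,0,0,0,0,0,0]]]'
python3 -c "
from h import *
c=snap('wrist','w2')"
```

```text
time: 4.03
tool_pos: [0.6767, -0.0233, 0.1481]
tcp_rot: [[0.003, 0.091, 0.996], [-0.0, 0.996, -0.091], [-1.0, -0.0, 0.003]]
wrist_force: [-0.3, -0.2, -2.6]
width: 0.0325
```

View pics/w2.png

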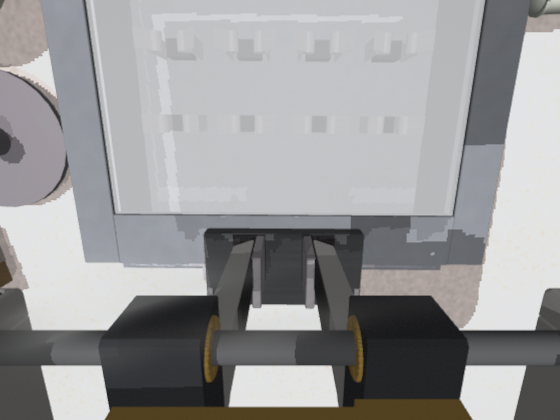

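The door is lifted and held at the tabs (320,270). I'll carry it towards the robot and lay it down.

```bash
python3 -m crank '[[[-12,0,0,0,0,0,0],[-10,0,-8,0,0,0,0],[0,0,-15,0,0,0,0],[0,0,-24,0,0,0,0],[0,0,-28,0,0,0,0],[0,0,-28,0,0,0,0],[0,0,-28,0,0,0,0],[0,0,-28,0,0,0,0],[0,0,-28,0,0,0,0],[0,0,-28,0,0,0,0],[0,0,-20,0,0,0,0],[0,0,-10,0,0,0,0]]]'
python3 -m crank '[[[8,0,0,0,0,0,0],[15,0,0,0,0,0,0],[18,0,0,0,0,0,0],[18,0,0,0,0,0,0],[18,0,0,0,0,0,0],[14,0,0,0,0,0,0],[10,0,0,0,0,0,0],[8,0,0,0,0,0,0],[5,0,0,0,0,0,0],[0,0,0,0,0,0,0],[0,0,0,0,0,0,0]]]'
```

```text
time: 5.08
tool_pos: [0.4297, -0.0007, 0.1696]
tcp_rot: [[0.001, 0.091, 0.996], [-0.0, 0.996, -0.091], [-1.0, 0.0, 0.001]]
wrist_force: [1.1, -0.5, -2.0]
width: 0.0318
time: 6.0
tool_pos: [0.4325, -0.0011, 0.0548]
tcp_rot: [[0.001, 0.091, 0.996], [-0.0, 0.996, -0.091], [-1.0, 0.0, 0.001]]
wrist_force: [-0.3, 0.7, -2.8]
width: 0.0322
```

```bash
python3 -m crank '[[[5,0,0,0,0,0,0],[3,0,0,0,0,0,0],[3,0,0,0,0,0,0],[2,0,0,0,0,0,0],[0,0,0,0,0,0,0],[0,0,0,0,0,0,0]]]'
python3 -c "
from h import *
c=snap('scene','s2')
im=c['image'][100:330,130:450];cv2.imwrite('pics/s2c.png',cv2.resize(im,None,fx=2.4,fy=2.4,interpolation=cv2.INTER_CUBIC))"
```

```text
time: 6.5
tool_pos: [0.432, -0.001, 0.0415]
tcp_rot: [[0.0, 0.091, 0.996], [0.0, 0.996, -0.091], [-1.0, 0.0, 0.0]]
wrist_force: [-0.3, 0.2, -2.9]
width: 0.0323
```

View pics/s2c.png

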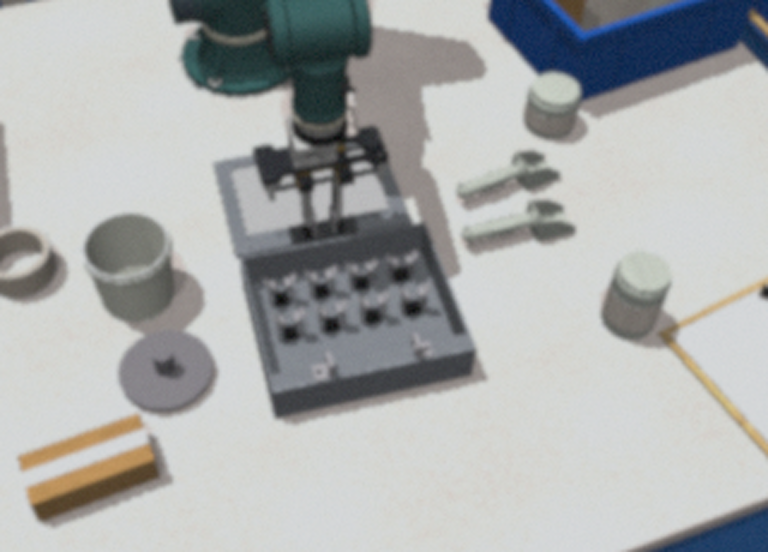

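The cabinet is open and empty, and the door hangs just above the bench with no sign of contact yet. I'm lowering further.

```bash
python3 -m crank '[[[2,0,0,0,0,0,0],[2,0,0,0,0,0,0],[0,0,0,0,0,0,0],[0,0,0,0,0,0,0],[0,0,0,0,0,0,0]]]'
```

```text
time: 6.97
tool_pos: [0.4324, -0.001, 0.041]
tcp_rot: [[0.001, 0.09, 0.996], [-0.0, 0.996, -0.09], [-1.0, -0.0, 0.001]]
wrist_force: [-7.8, 1.4, 16.1]
width: 0.0324
```

```bash
python3 -m crank '[[[0,0,0,0,0,0,60],[0,0,0,0,0,0,80],[0,0,0,0,0,0,80],[0,0,0,0,0,0,80],[-20,0,0,0,0,0,80],[-35,0,0,0,0,0,80],[-35,0,0,0,0,0,80],[-35,0,0,0,0,0,80],[-35,0,0,0,0,0,80],[-35,0,0,0,0,0,80],[0,0,0,0,0,0,80],[0,0,0,0,0,0,80]]]'
python3 -c "
from h import *
plan((.50,.241,.24),-92.3)"
```

```text
time: 7.97
tool_pos: [0.4335, -0.0012, 0.2356]
tcp_rot: [[0.007, 0.091, 0.996], [-0.001, 0.996, -0.091], [-1.0, -0.0, 0.007]]
wrist_force: [1.0, 0.9, -0.6]
width: 0.0803
turn [ 1.5201  0.0056 -0.005 ] shift [  -4.4   56.7 -244.7] F [ 1.   0.9 -0.6] w 80.3 t 7.97 j [ -8. -11.  91.   0.  99. -92.]
```

```bash
python3 -m crank '[[[0,0,0,0.124,0,0,80],[0,0,0,0.124,0,0,80],[0,0,0,0.124,0,0,80],[0,0,0,0.124,0,0,80],[0,0,0,0.124,0,0,80],[0,0,0,0.124,0,0,80],[0,0,0,0.124,0,0,80],[0,0,0,0.124,0,0,80],[0,0,0,0.124,0,0,80],[0,0,0,0.124,0,0,80],[0,0,0,0.124,0,0,80],[0,0,0,0.124,0,0,80]]]'
python3 -m crank '[[[0,8,-35,0.03,0,0,80],[0,8,-35,0,0,0,80],[0,8,-35,0,0,0,80],[0,8,-35,0,0,0,80],[0,8,-35,0,0,0,80],[0,8,-35,0,0,0,80],[0,8,-35,0,0,0,80],[0,0,0,0,0,0,80],[0,0,0,0,0,0,80]]]'
python3 -c "
from h import *
c=snap('wrist','w3');snap('top','t3')
for p in((.531,.241,.028),(.4445,.268,.028)): print(np.round(px(c,p)))"
```

```text
time: 8.97
tool_pos: [0.4311, -0.0009, 0.2303]
tcp_rot: [[-0.004, 1.0, -0.014], [0.001, -0.014, -1.0], [-1.0, -0.004, -0.001]]
wrist_force: [0.1, 0.1, -0.4]
width: 0.08
time: 9.72
tool_pos: [0.4953, 0.243, 0.2296]
tcp_rot: [[-0.005, 0.999, -0.035], [-0.002, -0.035, -0.999], [-1.0, -0.005, 0.002]]
wrist_force: [-0.2, 0.7, 0.0]
width: 0.0801
[315. 189.]
[239. 168.]
```

View pics/w3.png

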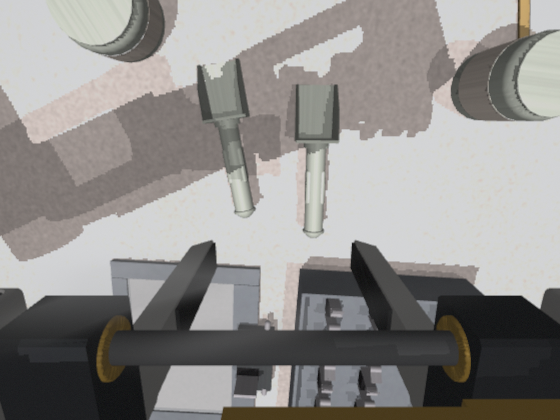

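The scoops are clear here. s1 has its handle from (316,145) to its tail at (313,234), and s2 from (227,121) to its tail at (244,213).

```bash
python3 - <<'E'
from h import *
c=load('w3')
for J,T in(((316.5,143),(313.5,235)),((227,120),(244.5,214))):
    a,b=w(c,*J,.03)[:2],w(c,*T,.028)[:2]; d=a-b; n=np.linalg.norm(d); 
    print(a,b,n,'yaw',np.degrees(np.arctan2(d[1],d[0])),'org',b+d/n*(.063+(n-.113)/2))
plan((.531,.241,.10),-92)
E
```

```text
[0.53272093 0.29301968] [0.5285141  0.18416077] 0.1089401602032949 yaw 87.78691863166121 org [0.53086852 0.24508538]
[0.43574694 0.32097369] [0.44729505 0.21327448] 0.10831657176256113 yaw 96.12018940821665 org [0.440828   0.27358704]
turn [-0.0032  0.0016  0.0025] shift [131.   35.4  -1. ] F [ 0.5 -0.4  0.6] w 79.8 t 9.82 j [20.  5. 77. -0. 98. 22.]
```

```bash
python3 -m crank '[[[20,18,-2,0,0,0,60],[35,17,0,0,0,0,60],[35,0,0,0,0,0,60],[35,0,0,0,0,0,60],[30,0,0,0,0,0,60],[20,0,0,0,0,0,60],[10,0,0,0,0,0,60],[0,0,0,0,0,0,60],[0,0,0,0,0,0,60]]]'
python3 -c "
from h import *
plan((.531,.244,.0205),-92.2); snap('wrist','w4')"
```

```text
time: 10.57
tool_pos: [0.5316, 0.2418, 0.0482]
tcp_rot: [[0.001, 0.999, -0.039], [0.0, -0.039, -0.999], [-1.0, 0.001, -0.0]]
wrist_force: [0.2, -0.0, 1.0]
width: 0.0602
turn [-0.0009 -0.0002 -0.0006] shift [27.7 -0.7 -2.2] F [ 0.2 -0.   1. ] w 60.2 t 10.57 j [19. 14. 87. -0. 78. 21.]
```

View pics/w4.png

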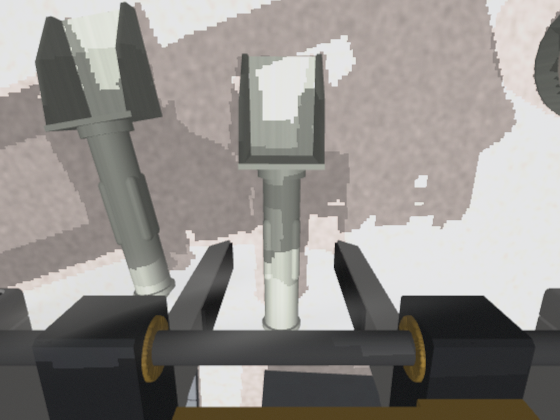

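The handle at (282,250) is centred between the fingers, so I'll grip it.

```bash
python3 -m crank '[[[14,-1,-2,0,0,0,60],[14,0,0,0,0,0,60],[0,0,0,0,0,0,60],[0,0,0,0,0,0,30],[0,0,0,0,0,0,0],[0,0,0,0,0,0,0],[0,0,0,0,0,0,0],[0,0,0,0,0,0,0],[0,0,0,0,0,0,0]]]'
python3 -m crank '[[[-10,0,0,0,0,0,0],[-20,0,0,0,0,0,0],[-30,0,0,0,0,0,0],[-30,0,0,0,0,0,0],[-30,0,0,0,0,0,0],[-20,0,0,0,0,0,0],[0,0,0,0.1,0,0,0],[0,0,0,0.1,0,0,0],[0,0,0,0.1,0,0,0],[0,0,0,0.1,0,0,0],[0,0,0,0.1,0,0,0],[0,0,0,0.1,0,0,0]]]'
python3 -m crank '[[[0,0,0,0.1,0,0,0],[0,0,0,0.1,0,0,0],[0,0,0,0.1,0,0,0],[0,0,0,0.1,0,0,0],[0,0,0,0.1,0,0,0],[0,0,0,0.1,0,0,0],[0,0,0,0.1,0,0,0],[0,0,0,0.1,0,0,0],[0,0,0,0.1,0,0,0],[0,0,0,0.1,0,0,0],[0,0,0,0,0,0,0]]]'
python3 -c "
from h import *
t=np.radians(-5.4);R=np.array([[np.cos(t),-np.sin(t)],[np.sin(t),np.cos(t)]])
cab=np.array([.6067,-.0177]);g=cab+R@[-.036,.087];print(g)
plan((*g,.16),-185.2)"
```

```text
time: 11.37
tool_pos: [0.5306, 0.2448, 0.02]
tcp_rot: [[0.001, 0.999, -0.038], [0.0, -0.038, -0.999], [-1.0, 0.001, -0.0]]
wrist_force: [-0.5, -0.3, -0.3]
width: 0.0236
time: 12.37
tool_pos: [0.5301, 0.2446, 0.1599]
tcp_rot: [[-0.0, 0.8, -0.6], [-0.0, -0.6, -0.8], [-1.0, -0.0, 0.0]]
wrist_force: [-0.6, 0.2, -0.4]
width: 0.0214
time: 13.28
tool_pos: [0.5301, 0.2446, 0.1598]
tcp_rot: [[-0.0, -0.069, -0.998], [-0.0, -0.998, 0.069], [-1.0, 0.0, 0.0]]
wrist_force: [0.3, -0.3, -1.5]
width: 0.0219
[0.57904719 0.07230179]
turn [ 0.0219  0.0003 -0.0001] shift [ -0.2 167.1 -64.4] F [ 0.3 -0.3 -1.5] w 21.9 t 13.28 j [ 19.  10.  79.   0.  91. 113.]
```

```bash
python3 -m crank '[[[0,0,0,0.023,0,0,0],[0,20,-8,0,0,0,0],[0,28,-11,0,0,0,0],[0,28,-11,0,0,0,0],[0,28,-11,0,0,0,0],[0,28,-11,0,0,0,0],[0,20,-7,0,0,0,0],[0,15,-5,0,0,0,0],[0,0,0,0,0,0,0],[0,0,0,0,0,0,0]]]'
python3 -c "
from h import *
plan((.57905,.0723,.16),-185.4); c=snap('wrist','w5')
t=np.radians(-5.4);R=np.array([[np.cos(t),-np.sin(t)],[np.sin(t),np.cos(t)]])
cab=np.array([.6067,-.0177])
for x,y,z in((-6,87,55),(-66,87,55),(-6,29,55),(-66,29,55),(-6,-29,55),(-6,-87,55),(108,134,64),(98,57,91),(98,-57,91)):
  print((x,y,z),np.round(px(c,[*(cab+R@[x/1e3,y/1e3]),z/1e3])))
"
```

```text
time: 14.12
tool_pos: [0.579, 0.0722, 0.1595]
tcp_rot: [[-0.0, -0.091, -0.996], [0.001, -0.996, 0.091], [-1.0, -0.001, 0.0]]
wrist_force: [-0.0, 0.9, -1.0]
width: 0.0217
turn [0.0032 0.0005 0.0007] shift [-0.5 -0.1 -0. ] F [-0.   0.9 -1. ] w 21.7 t 14.12 j [ 2. 10. 79.  0. 91. 97.]
(-6, 87, 55) [284. 177.]
(-66, 87, 55) [283. 243.]
(-6, 29, 55) [352. 177.]
(-66, 29, 55) [348. 244.]
(-6, -29, 55) [421. 177.]
(-6, -87, 55) [490. 178.]
(108, 134, 64) [219.  23.]
(98, 57, 91) [330.  29.]
(98, -57, 91) [505.  29.]
```

View pics/w5.png

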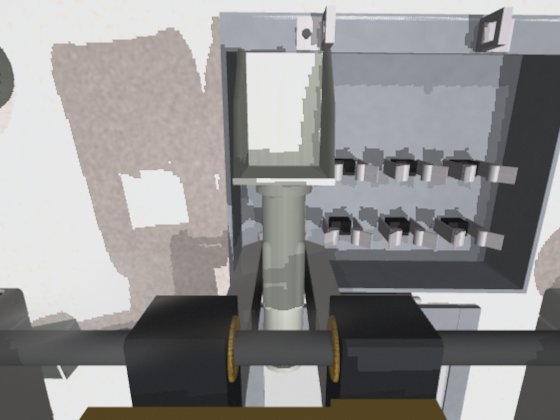

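The scoop hangs over clip3. The visible jaws (352,172) and brackets (329,28) and (503,28) agree with the prediction to within 2 px. I'm pressing down.

```bash
python3 -m crank '[[[15,0,0,0,0,0,0],[25,0,0,0,0,0,0],[25,0,0,0,0,0,0],[20,0,0,0,0,0,0],[10,0,0,0,0,0,0],[5,0,0,0,0,0,0],[0,0,0,0,0,0,0]]]'
python3 -m crank '[[[5,0,0,0,0,0,0],[5,0,0,0,0,0,0],[5,0,0,0,0,0,0],[5,0,0,0,0,0,0],[5,0,0,0,0,0,0],[5,0,0,0,0,0,0]]]'
python3 -m crank '[[[4,0,0,0,0,0,0],[2,0,0,0,0,0,0],[0,0,0,0,0,0,0],[0,0,0,0,0,0,0]]]'
```

```text
time: 14.75
tool_pos: [0.5783, 0.0735, 0.0586]
tcp_rot: [[-0.002, -0.089, -0.996], [0.0, -0.996, 0.089], [-1.0, -0.0, 0.002]]
wrist_force: [0.5, -0.4, -0.3]
width: 0.0215
time: 15.25
tool_pos: [0.5816, 0.0726, 0.0328]
tcp_rot: [[0.007, -0.091, -0.996], [0.001, -0.996, 0.091], [-1.0, -0.001, -0.007]]
wrist_force: [0.3, 0.3, 2.3]
width: 0.0221
time: 15.58
tool_pos: [0.5799, 0.0726, 0.0241]
tcp_rot: [[0.002, -0.09, -0.996], [0.0, -0.996, 0.09], [-1.0, -0.0, -0.002]]
wrist_force: [1.0, -0.6, 1.5]
width: 0.0218
```

```bash
python3 -m crank '[[[2,0,0,0,0,0,0],[0,0,0,0,0,0,0],[0,0,0,0,0,0,40],[0,0,0,0,0,0,40],[0,0,0,0,0,0,40],[-20,0,0,0,0,0,40],[-35,0,0,0,0,0,40],[-35,0,0,0,0,0,40],[-35,0,0,0,0,0,60],[-35,0,-20,0,0,0,60],[-20,0,-40,0,0,0,60],[0,0,-20,0,0,0,60]]]'
python3 -m crank '[[[0,0,0,0,0,0,60],[0,0,0,0,0,0,60]]]'
python3 -c "
from h import *
c=snap('wrist','w6')
t=np.radians(-5.4);R=np.array([[np.cos(t),-np.sin(t)],[np.sin(t),np.cos(t)]])
cab=np.array([.6067,-.0177])
for x,y,z in((-99,87,32),(14,87,32),(14,87,48),(76,87,48)):
  print((x,y,z),np.round(px(c,[*(cab+R@[x/1e3,y/1e3]),z/1e3])))
plan((.441,.27,.16),-84)
"
```

```text
time: 16.58
tool_pos: [0.6601, 0.0653, 0.2066]
tcp_rot: [[0.012, -0.09, -0.996], [-0.0, -0.996, 0.09], [-1.0, -0.001, -0.012]]
wrist_force: [-0.3, -0.4, -0.3]
width: 0.0599
time: 16.75
tool_pos: [0.6557, 0.0654, 0.1981]
tcp_rot: [[-0.004, -0.09, -0.996], [0.0, -0.996, 0.09], [-1.0, 0.0, 0.004]]
wrist_force: [0.6, 0.0, -0.3]
width: 0.0602
(-99, 87, 32) [283. 311.]
(14, 87, 32) [284. 219.]
(14, 87, 48) [284. 224.]
(76, 87, 48) [284. 163.]
turn [-1.7657  0.0035  0.0037] shift [  38.  -191.4 -225.6] F [-0.8 -0.6 -0.6] w 60.2 t 16.8 j [ 1. 19. 64.  0. 97. 96.]
```

View pics/w6.png

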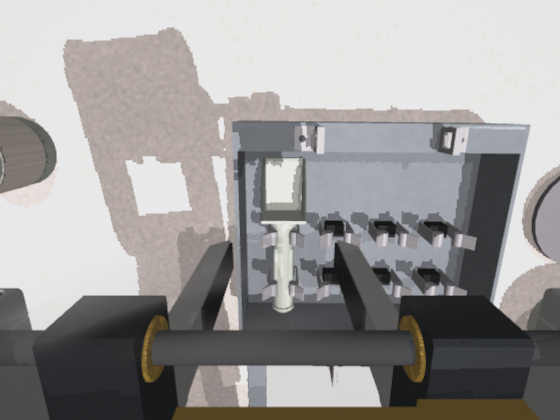

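The first scoop is seated in clip3: the handle at (283,265) is under the jaws, the bowl rear is at y≈222 and the tail is at (283,308). Now for s2.

```bash
python3 -m crank '[[[0,0,0,-0.118,0,0,60],[0,0,0,-0.118,0,0,60],[0,0,0,-0.118,0,0,60],[0,0,0,-0.118,0,0,60],[0,0,0,-0.118,0,0,60],[0,0,0,-0.118,0,0,60],[0,0,0,-0.118,0,0,60],[0,0,0,-0.118,0,0,60],[0,0,0,-0.118,0,0,60],[0,0,0,-0.118,0,0,60],[0,0,0,-0.118,0,0,60],[0,0,0,-0.118,0,0,60]]]'
python3 -m crank '[[[0,0,0,-0.117,0,0,60],[0,0,0,-0.117,0,0,60],[0,0,0,-0.117,0,0,60],[5,-25,-30,0,0,0,60],[5,-25,-30,0,0,0,60],[5,-25,-30,0,0,0,60],[5,-25,-30,0,0,0,60],[6,-25,-30,0,0,0,60],[6,-25,-30,0,0,0,60],[6,-25,-30,0,0,0,60],[0,-16,-15,0,0,0,60],[0,0,0,0,0,0,60]]]'
python3 -c "
from h import *
plan((.441,.272,.05),-83.9)
"
```

```text
time: 17.8
tool_pos: [0.654, 0.066, 0.1989]
tcp_rot: [[-0.003, 0.972, -0.236], [0.0, -0.236, -0.972], [-1.0, -0.003, 0.001]]
wrist_force: [0.0, -0.1, -0.3]
width: 0.0601
time: 18.8
tool_pos: [0.4367, 0.2711, 0.1607]
tcp_rot: [[-0.005, 0.994, 0.112], [-0.0, 0.112, -0.994], [-1.0, -0.005, -0.0]]
wrist_force: [-0.5, 0.2, -0.8]
width: 0.0601
turn [ 0.0054 -0.0004  0.0045] shift [110.7   4.3  -0.5] F [-0.5  0.2 -0.8] w 60.1 t 18.8 j [25.  2. 88.  0. 90. 19.]
```

```bash
python3 -m crank '[[[20,4,0,0.005,0,0,60],[30,0,0,0,0,0,60],[30,0,0,0,0,0,60],[20,0,0,0,0,0,60],[10,0,0,0,0,0,60],[0,0,0,0,0,0,60],[0,0,0,0,0,0,60]]]'
python3 -c "
from h import *
plan((.441,.272,.02),-83.9);snap('wrist','w7')
"
```

```text
time: 19.38
tool_pos: [0.4462, 0.2691, 0.0522]
tcp_rot: [[-0.0, 0.995, 0.1], [-0.0, 0.1, -0.995], [-1.0, -0.0, 0.0]]
wrist_force: [0.5, 0.2, 0.7]
width: 0.0599
turn [-0.0059  0.0003  0.0005] shift [32.2 -4.8 -3.5] F [0.5 0.2 0.7] w 59.9 t 19.38 j [25.  7. 96. -0. 77. 19.]
```

View pics/w7.png

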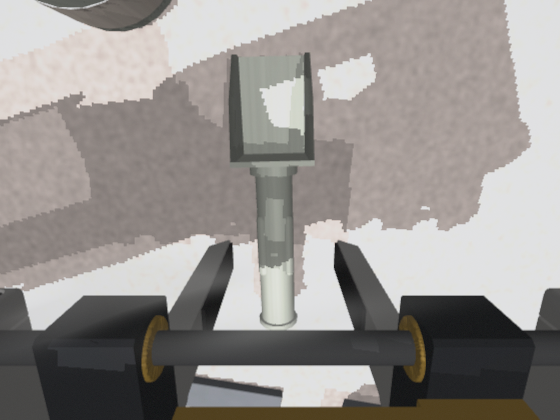

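The scoop hasn't moved. Its handle at (276,250) is about 5 mm off centre, matching the remaining shift.

```bash
python3 -m crank '[[[0,-5,-3.5,-0.006,0,0,60],[16,0,0,0,0,0,60],[16,0,0,0,0,0,60],[0,0,0,0,0,0,60],[0,0,0,0,0,0,30],[0,0,0,0,0,0,0],[0,0,0,0,0,0,0],[0,0,0,0,0,0,0],[0,0,0,0,0,0,0],[-20,0,0,0,0,0,0],[-30,0,0,0,0,0,0],[-30,0,0,0,0,0,0]]]'
python3 -m crank '[[[-30,0,0,0,0,0,0],[-30,0,0,0,0,0,0],[0,0,0,0.1,0,0,0],[0,0,0,0.1,0,0,0],[0,0,0,0.1,0,0,0],[0,0,0,0.1,0,0,0],[0,0,0,0.1,0,0,0],[0,0,0,0.1,0,0,0],[0,0,0,0.1,0,0,0],[0,0,0,0.1,0,0,0],[0,0,0,0.1,0,0,0],[0,0,0,0.1,0,0,0]]]'
python3 -m crank '[[[0,0,0,0.1,0,0,0],[0,0,0,0.1,0,0,0],[0,0,0,0.1,0,0,0],[0,0,0,0.1,0,0,0],[0,0,0,0.1,0,0,0],[0,0,0,0.1,0,0,0],[0,0,0,0.1,0,0,0],[0,0,0,0.07,0,0,0],[0,0,0,0,0,0,0]]]'
python3 -c "
from h import *
t=np.radians(-5.4);R=np.array([[np.cos(t),-np.sin(t)],[np.sin(t),np.cos(t)]])
cab=np.array([.6067,-.0177]);g=cab+R@[-.036,-.029];print(g)
plan((*g,.16),-185.4)"
```

```text
time: 20.43
tool_pos: [0.4397, 0.2719, 0.0998]
tcp_rot: [[-0.003, 0.994, 0.107], [-0.002, 0.107, -0.994], [-1.0, -0.003, 0.001]]
wrist_force: [-0.1, -0.5, -1.1]
width: 0.0216
time: 21.43
tool_pos: [0.4406, 0.2724, 0.1599]
tcp_rot: [[-0.001, 0.623, -0.782], [-0.0, -0.782, -0.623], [-1.0, -0.0, 0.001]]
wrist_force: [0.7, 1.0, -1.4]
width: 0.0217
time: 22.18
tool_pos: [0.4407, 0.2724, 0.1599]
tcp_rot: [[-0.001, -0.093, -0.996], [-0.0, -0.996, 0.093], [-1.0, 0.0, 0.001]]
wrist_force: [-0.5, 0.4, -0.9]
width: 0.0217
[ 0.56813063 -0.0431834 ]
turn [ 0.0009  0.0006 -0.0003] shift [-1.000e-01  3.022e+02 -1.566e+02] F [-0.5  0.4 -0.9] w 21.7 t 22.18 j [ 25.   2.  88.   0.  90. 121.]
```

```bash
python3 -m crank '[[[0,20,-10,0,0,0,0],[0,30,-16,0,0,0,0],[0,32,-17,0,0,0,0],[0,32,-17,0,0,0,0],[0,32,-17,0,0,0,0],[0,32,-17,0,0,0,0],[0,32,-17,0,0,0,0],[0,32,-17,0,0,0,0],[0,30,-15,0,0,0,0],[0,20,-10,0,0,0,0],[0,10,-4,0,0,0,0],[0,0,0,0,0,0,0]]]'
python3 -m crank '[[[0,0,0,0,0,0,0],[0,0,0,0,0,0,0]]]'
python3 -c "
from h import *
plan((.5681,-.0432,.16),-185.4)"
```

```text
time: 23.18
tool_pos: [0.5696, -0.0446, 0.1596]
tcp_rot: [[-0.001, -0.094, -0.996], [-0.0, -0.996, 0.094], [-1.0, 0.0, 0.001]]
wrist_force: [-0.3, 0.4, -1.3]
width: 0.0218
time: 23.35
tool_pos: [0.569, -0.0411, 0.1601]
tcp_rot: [[-0.0, -0.09, -0.996], [0.001, -0.996, 0.09], [-1.0, -0.001, 0.001]]
wrist_force: [-0.2, -0.2, -0.8]
width: 0.0217
turn [0.004  0.0005 0.0011] shift [0.1 2.1 0.7] F [-0.2 -0.2 -0.8] w 21.7 t 23.35 j [-10.   9.  81.   0.  90.  85.]
```

```bash
python3 -m crank '[[[15,0,0,0,0,0,0],[25,0,0,0,0,0,0],[25,0,0,0,0,0,0],[20,0,0,0,0,0,0],[10,0,0,0,0,0,0],[5,0,0,0,0,0,0],[0,0,0,0,0,0,0]]]'
python3 -m crank '[[[5,0,0,0,0,0,0],[5,0,0,0,0,0,0],[5,0,0,0,0,0,0],[5,0,0,0,0,0,0],[5,0,0,0,0,0,0],[5,0,0,0,0,0,0],[4,0,0,0,0,0,0],[2,0,0,0,0,0,0],[0,0,0,0,0,0,0],[0,0,0,0,0,0,0]]]'
```

```text
time: 23.93
tool_pos: [0.5691, -0.0418, 0.0609]
tcp_rot: [[0.0, -0.09, -0.996], [-0.001, -0.996, 0.09], [-1.0, 0.001, -0.0]]
wrist_force: [-1.5, -1.5, -0.2]
width: 0.0218
time: 24.77
tool_pos: [0.5759, -0.0421, 0.036]
tcp_rot: [[0.017, -0.091, -0.996], [-0.001, -0.996, 0.091], [-1.0, -0.001, -0.017]]
wrist_force: [-7.9, 2.3, 37.9]
width: 0.0213
```

The push stopped at z=0.036 with 38 N, so I'll take a look.

```bash
python3 -c "
from h import *
c=snap('wrist','w8');d=snap('scene','s8')
im=d['image'][150:290,215:345];im=cv2.resize(im,(390,420),interpolation=cv2.INTER_CUBIC)
cv2.imwrite('pics/m8.png',np.hstack([c['image'][:,80:480],im]))"
```

```text
(no output)
```

View pics/m8.png

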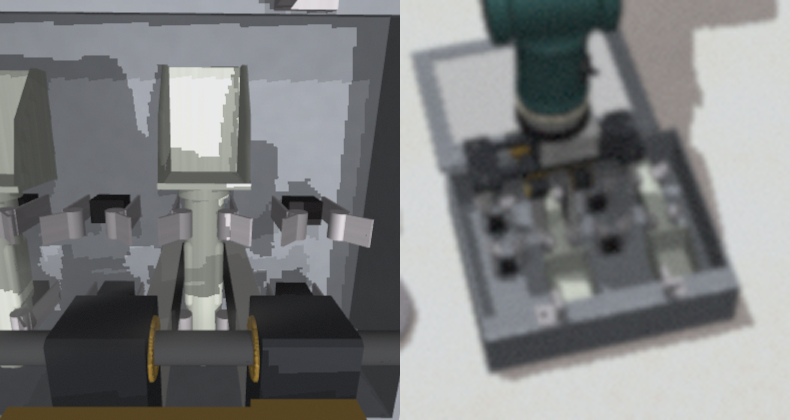

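Scoop 2 stands in the throat of the clip with the jaws spread. The handle (204) lies about 1.5 mm to the +y side of the jaw centre (207). I'll back off, shift and press again.

```bash
python3 -m crank '[[[-10,0,0,0,0,0,0],[-10,0,0,0,0,0,0],[-10,1.5,0,0,0,0,0],[-4,0,0,0,0,0,0],[0,0,0,0,0,0,0],[0,0,0,0,0,0,0]]]'
python3 -c "
from h import *
plan((.5681,-.0432,.06),-185.4)"
```

```text
time: 25.37
tool_pos: [0.5701, -0.0431, 0.0599]
tcp_rot: [[0.002, -0.091, -0.996], [0.001, -0.996, 0.091], [-1.0, -0.002, -0.002]]
wrist_force: [-0.9, 1.6, 8.7]
width: 0.0216
turn [ 0.0027 -0.002   0.0016] shift [-0.1  0.3  2. ] F [-0.9  1.6  8.7] w 21.6 t 25.37 j [-10.  12.  88.   0.  79.  85.]
```

```bash
python3 -m crank '[[[-15,0,0,0,0,0,0],[-30,0,0,0,0,0,0],[-30,0,0,0,0,0,0],[-25,0,0,0,0,0,0],[0,0,0,0,0,0,0],[0,0,0,0,0,0,0],[0,0,0,0,0,0,0]]]'
python3 -c "
from h import *
c=snap('wrist','w9');d=snap('scene','s9')
im=d['image'][150:290,215:345];im=cv2.resize(im,(390,420),interpolation=cv2.INTER_CUBIC)
cv2.imwrite('pics/m9.png',np.hstack([c['image'][:,80:480],im]))"
```

```text
time: 25.95
tool_pos: [0.568, -0.0437, 0.1557]
tcp_rot: [[-0.004, -0.092, -0.996], [0.001, -0.996, 0.092], [-1.0, -0.001, 0.004]]
wrist_force: [-1.2, -1.2, -2.1]
width: 0.0214
```

View pics/m9.png

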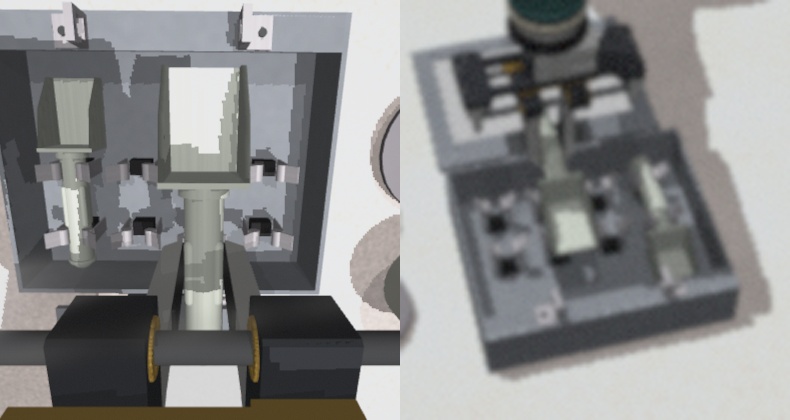

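The scoop sits about 11 mm lower in the grip and is pitched about 7° bowl-down (the bowl's rear edge is 92 px wide now, against 103 px for the first scoop). The grip slackened during the carry, so at z=0.036 it was in fact nearly home. I'll press again, release, regrip lower and press home.

```bash
python3 -m crank '[[[20,0,0,0,0,0,0],[30,0,0,0,0,0,0],[25,0,0,0,0,0,0],[15,0,0,0,0,0,0],[6,0,0,0,0,0,0],[6,0,0,0,0,0,0],[6,0,0,0,0,0,0],[6,0,0,0,0,0,0],[5,0,0,0,0,0,0],[5,0,0,0,0,0,0],[0,0,0,0,0,0,0],[0,0,0,0,0,0,0]]]'
python3 -m crank '[[[0,0,0,0,0,0,40],[0,0,0,0,0,0,40],[0,0,0,0,0,0,40],[0,0,0,0,0,0,40]]]'
python3 -c "
from h import *
plan((.5681,-.0432,.024),-185.4);snap('wrist','w10')"
```

```text
time: 27.05
tool_pos: [0.5699, -0.0434, 0.0349]
tcp_rot: [[0.001, -0.092, -0.996], [0.001, -0.996, 0.092], [-1.0, -0.001, -0.001]]
wrist_force: [-1.6, 2.3, 5.3]
width: 0.0216
time: 27.38
tool_pos: [0.5686, -0.0441, 0.033]
tcp_rot: [[-0.002, -0.092, -0.996], [0.0, -0.996, 0.092], [-1.0, -0.0, 0.002]]
wrist_force: [-0.2, -0.1, -0.1]
width: 0.0392
turn [0.002  0.0019 0.    ] shift [ 9.  -0.9  0.6] F [-0.2 -0.1 -0.1] w 39.2 t 27.38 j [-10.  14.  90.  -0.  76.  85.]
```

View pics/w10.png

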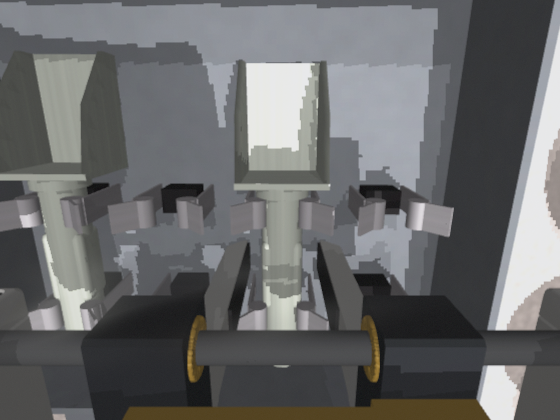

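```bash
python3 -c "
from h import *
t=np.radians(-5.4);R=np.array([[np.cos(t),-np.sin(t)],[np.sin(t),np.cos(t)]])
cab=np.array([.6067,-.0177])
for n in('w10','w9','w5'):
  c=load(n);print(n)
  for y0 in(87,-29):
    for x,dy,z in((14,23,48),(14,-23,48),(76,23,48),(76,-23,48),(-99,0,32)):
      print((x,y0+dy,z),np.round(px(c,[*(cab+R@[x/1e3,(y0+dy)/1e3]),z/1e3])))
"
```

```text
w10
(14, 110, 48) [-11. 180.]
(14, 64, 48) [ 86. 180.]
(76, 110, 48) [-47.  35.]
(76, 64, 48) [62. 36.]
(-99, 87, 32) [ 94. 357.]
(14, -6, 48) [234. 181.]
(14, -52, 48) [331. 181.]
(76, -6, 48) [228.  36.]
(76, -52, 48) [337.  36.]
(-99, -29, 32) [282. 357.]
w9
(14, 110, 48) [117. 152.]
(14, 64, 48) [172. 152.]
(76, 110, 48) [106.  72.]
(76, 64, 48) [165.  72.]
(-99, 87, 32) [164. 267.]
(14, -6, 48) [256. 152.]
(14, -52, 48) [311. 152.]
(76, -6, 48) [254.  72.]
(76, -52, 48) [313.  72.]
(-99, -29, 32) [283. 267.]
w5
(14, 110, 48) [257. 152.]
(14, 64, 48) [311. 152.]
(76, 110, 48) [255.  73.]
(76, 64, 48) [313.  74.]
(-99, 87, 32) [283. 266.]
(14, -6, 48) [393. 152.]
(14, -52, 48) [448. 153.]
(76, -6, 48) [401.  74.]
(76, -52, 48) [459.  74.]
(-99, -29, 32) [401. 266.]
```

The clip1 jaws are still more spread (centres 257 and 308) than clip3's (30 and 74), so scoop 2 isn't fully home. I'll regrip lower and press.

```bash
python3 -m crank '[[[5,-0.5,0,0,0,0,40],[4,0,0,0,0,0,40],[0,0,0,0,0,0,40],[0,0,0,0,0,0,0],[0,0,0,0,0,0,0],[0,0,0,0,0,0,0],[0,0,0,0,0,0,0]]]'
python3 -m crank '[[[2,0,0,0,0,0,0],[2,0,0,0,0,0,0],[0,0,0,0,0,0,0]]]'
python3 -m crank '[[[2,0,0,0,0,0,0],[2,0,0,0,0,0,0],[0,0,0,0,0,0,0]]]'
```

```text
time: 28.02
tool_pos: [0.5695, -0.0434, 0.0253]
tcp_rot: [[0.0, -0.092, -0.996], [0.001, -0.996, 0.092], [-1.0, -0.001, -0.0]]
wrist_force: [0.4, 0.9, 0.6]
width: 0.0214
time: 28.27
tool_pos: [0.5696, -0.0434, 0.0252]
tcp_rot: [[0.001, -0.092, -0.996], [0.0, -0.996, 0.092], [-1.0, -0.0, -0.001]]
wrist_force: [-7.4, 0.8, 15.7]
width: 0.022
time: 28.52
tool_pos: [0.5697, -0.0434, 0.0251]
tcp_rot: [[0.002, -0.092, -0.996], [-0.0, -0.996, 0.092], [-1.0, 0.0, -0.002]]
wrist_force: [-16.1, 3.6, 31.7]
width: 0.0218
```

```bash
python3 -m crank '[[[-8,0,0,0,0,0,0],[0,0,0,0,0,0,40],[0,0,0,0,0,0,40],[0,0,0,0,0,0,40],[-20,0,0,0,0,0,40],[-35,0,0,0,0,0,40],[-35,0,0,0,0,0,40],[-35,0,-20,0,0,0,60],[-35,-20,-30,0,0,0,60],[-10,-38,-30,0,0,0,60],[0,0,0,0,0,0,60],[0,0,0,0,0,0,60]]]'
python3 -c "
from h import *
c=snap('wrist','w11');t=snap('top','t11')
plan((.66,.01,.2),-185.4)
im=c['image'][100:340,190:430]; a=cv2.resize(im,(540,540),interpolation=cv2.INTER_CUBIC)
b=cv2.resize(t['image'][150:270,340:400],(260,520),interpolation=cv2.INTER_CUBIC);b=cv2.copyMakeBorder(b,0,20,0,0,cv2.BORDER_CONSTANT)
cv2.imwrite('pics/m11.png',np.hstack([a,b]))"
```

```text
time: 29.52
tool_pos: [0.6448, -0.0006, 0.187]
tcp_rot: [[-0.0, -0.09, -0.996], [-0.0, -0.996, 0.09], [-1.0, 0.0, 0.0]]
wrist_force: [-0.2, -0.3, -1.2]
width: 0.06
turn [ 0.0021  0.0032 -0.0006] shift [-14.2 -13.5 -15.9] F [-1.4  0.8  0.6] w 60.1 t 29.62 j [-5. 17. 67. -0. 95. 90.]
```

View pics/m11.png

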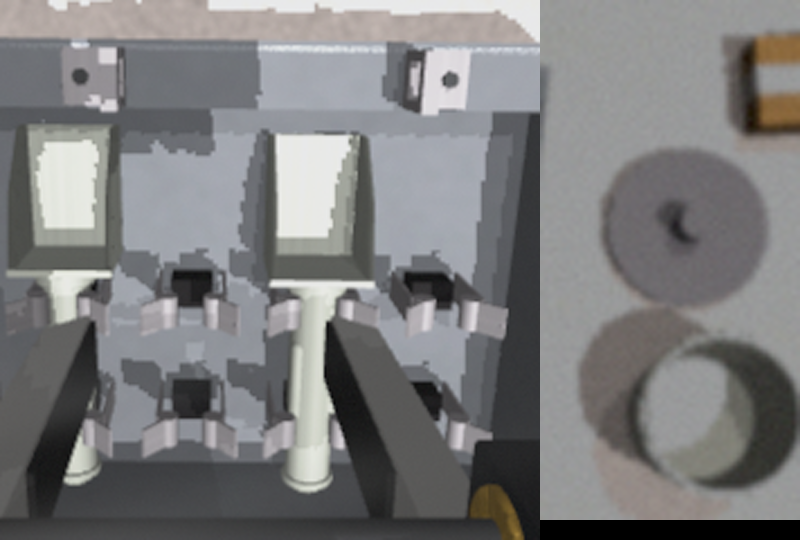

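Both scoops lie seated and parallel. The bowl rear edges are each 104 px wide, and the clip1 jaws are no wider apart than the empty clip2's. The lid's disc at (686,228) in the crop is unmoved. Now the lid.

```bash
python3 -m crank '[[[0,25,4,0,0,0,60],[0,35,4,0,0,0,60],[0,35,3,0,0,0,60],[0,35,3,0,0,0,60],[0,35,2,0,0,0,60],[0,35,2,0,0,0,60],[0,35,2,0,0,0,60],[0,25,2,0,0,0,60],[0,15,2,0,0,0,60],[0,0,0,0,0,0,60],[0,0,0,0,0,0,60],[0,0,0,0,0,0,60]]]'
python3 - <<'E'
from h import *
plan((.595,-.2766,.2),-185.4)
c=snap('wrist','w12'); t=load('top0')
print('pred disc',px(c,(.5954,-.2766,.016)),'knob',px(c,(.5954,-.2766,.052)),'tub',px(c,(.4498,-.279,.11)))
g=cv2.medianBlur(cv2.cvtColor(c['image'],cv2.COLOR_BGR2GRAY),5)
P=px(c,(.5954,-.2766,.016)); r=np.linalg.norm(px(c,(.5954,-.3386,.016))-P); print('r',r)
h=cv2.HoughCircles(g,cv2.HOUGH_GRADIENT,1.5,30,param1=60,param2=25,minRadius=int(.85*r),maxRadius=int(1.15*r)); print(h)
if h is not None:
    for u,v,_ in h[0][:3]: print(w(c,u,v,.016))
E
```

```text
time: 30.62
tool_pos: [0.5944, -0.2719, 0.1873]
tcp_rot: [[-0.0, -0.091, -0.996], [0.001, -0.996, 0.091], [-1.0, -0.001, 0.0]]
wrist_force: [-0.2, 0.5, -0.2]
width: 0.0602
turn [0.003  0.0004 0.0013] shift [-12.7   4.6  -1.1] F [-0.2  0.5 -0.2] w 60.2 t 30.62 j [-30.  19.  66.   0.  96.  66.]
pred disc [287.96238687 192.42150746] knob [288.49047864 200.75850324] tub [306.06835844 371.33324745]
r 58.53661069283015
[[[288.75 189.75  56.05]
  [105.75 236.25  51.25]
  [198.75 351.75  56.2 ]
  [317.25 362.25  52.9 ]
  [ 33.75 255.75  62.8 ]
  [275.25 300.75  66.1 ]
  [ 29.25 141.75  54.55]
  [125.25 261.75  62.8 ]
  [168.75 260.25  64.45]
  [360.75 357.75  59.5 ]
  [ 53.25 224.25  51.25]
  [ 60.75 149.25  57.85]
  [308.25 327.75  61.15]]]
[ 0.59821745 -0.27768612  0.016     ]
[ 0.56434032 -0.0717163   0.016     ]
[ 0.40536752 -0.1497528   0.016     ]
```

```bash
python3 -m crank '[[[15,5,-3,0,0,0,60],[30,0,0,0,0,0,60],[35,0,0,0,0,0,60],[30,0,0,0,0,0,60],[25,0,0,0,0,0,60],[14,0,0,0,0,0,60],[6,0,0,0,0,0,60],[0,0,0,0,0,0,60],[0,0,0,0,0,0,60],[0,0,0,0,0,0,30],[0,0,0,0,0,0,0],[0,0,0,0,0,0,0]]]'
python3 -m crank '[[[0,0,0,0,0,0,0],[0,0,0,0,0,0,0],[0,0,0,0,0,0,0],[-10,0,0,0,0,0,0],[-10,0,0,0,0,0,0],[0,0,0,0,0,0,0]]]'
```

```text
time: 31.67
tool_pos: [0.598, -0.279, 0.0344]
tcp_rot: [[0.003, -0.092, -0.996], [-0.001, -0.996, 0.092], [-1.0, 0.001, -0.003]]
wrist_force: [0.1, 0.4, 0.1]
width: 0.0435
time: 32.17
tool_pos: [0.5984, -0.2795, 0.0557]
tcp_rot: [[0.004, -0.092, -0.996], [-0.002, -0.996, 0.092], [-1.0, 0.002, -0.004]]
wrist_force: [-0.2, -0.3, 0.1]
width: 0.0255
```

```bash
python3 - <<'E'
from h import *
for n in('top0','t11'):
    c=load(n); im=cv2.imread(f'pics/{n}.png')[215:280,345:415]
    g=cv2.GaussianBlur(cv2.cvtColor(cv2.resize(im,None,fx=6,fy=6,interpolation=cv2.INTER_CUBIC),cv2.COLOR_BGR2GRAY),(9,9),2)
    h=cv2.HoughCircles(g,cv2.HOUGH_GRADIENT,1,10,param1=50,param2=18,minRadius=100,maxRadius=122)
    for u,v,r in h[0][:4]: print(n,round(r/6,1),np.round(w(c,345+u/6,215+v/6,.11),4))
c=load('scene0')
for p in ((.4498,-.279),(.445,-.279)): 
    th=np.linspace(0,2*np.pi,8,endpoint=False); print(np.round([px(c,(p[0]+.058*np.cos(a),p[1]+.058*np.sin(a),.11)) for a in th]).tolist())
E
```

```text
top0 18.5 [ 0.4455 -0.2808  0.11  ]
top0 16.9 [ 0.4472 -0.2859  0.11  ]
top0 18.8 [ 0.4506 -0.2803  0.11  ]
t11 18.3 [ 0.4465 -0.2808  0.11  ]
t11 16.8 [ 0.4472 -0.2859  0.11  ]
[[187.0, 215.0], [199.0, 208.0], [201.0, 197.0], [193.0, 189.0], [179.0, 189.0], [168.0, 196.0], [165.0, 206.0], [173.0, 215.0]]
[[187.0, 214.0], [198.0, 207.0], [201.0, 196.0], [193.0, 188.0], [179.0, 188.0], [168.0, 195.0], [165.0, 205.0], [173.0, 214.0]]
```

```bash
python3 - <<'E'
from h import *
th=np.linspace(0,2*np.pi,72,endpoint=False)
G={}
for n in('top0','t11','scene0'):
    g=cv2.GaussianBlur(cv2.imread(f'pics/{n}.png',0).astype(np.float32),(0,0),1.)
    G[n]=(load(n),cv2.magnitude(cv2.Sobel(g,5,1,0),cv2.Sobel(g,5,0,1)))
def sc(n,x,y):
    c,m=G[n];c=C[n];s=0
    for r in(.058,.054):
        p=np.array([px(c,(x+r*np.cos(a),y+r*np.sin(a),.11)) for a in th],np.float32)
        s+=np.sqrt(cv2.remap(m,p[:,0],p[:,1],1)).mean()
    return s
C={n:{k:G[n][0][k] for k in('fx','fy','cx','cy','pose')} for n in G}
X=np.arange(.438,.458,.0015);Y=np.arange(-.292,-.270,.0015)
T=0
for n in G:
    S=np.array([[sc(n,x,y) for y in Y] for x in X]);i=np.unravel_index(S.argmax(),S.shape);print(n,X[i[0]],Y[i[1]],S.max(),np.median(S));T=T+S/S.max()
i=np.unravel_index(T.argmax(),T.shape);print('all',X[i[0]],Y[i[1]])
E
```

```text
top0 0.45 -0.27999999999999997 21.872044 16.58463
t11 0.45 -0.27999999999999997 23.03642 17.445
scene0 0.453 -0.2815 22.645508 19.536997
all 0.45 -0.27999999999999997
```

```bash
python3 -m crank '[[[-25,0,0,0,0,0,0],[-35,0,0,0,0,0,0],[-35,0,0,0,0,0,0],[-25,0,0,0,0,0,0],[0,-6,15,0,0,0,0],[0,-6,25,0,0,0,0],[0,0,30,0,0,0,0],[0,0,30,0,0,0,0],[0,0,25,0,0,0,0],[0,0,15,0,0,0,0],[0,0,6,0,0,0,0],[0,0,0,0,0,0,0]]]'
python3 -m crank '[[[0,0,0,0,0,0,0],[0,0,0,0,0,0,0],[0,0,0,0,0,0,0]]]'
python3 -c "
from h import *
plan((.45,-.28,.1345),-185.4)"
```

```text
time: 33.17
tool_pos: [0.452, -0.2533, 0.1733]
tcp_rot: [[0.001, -0.093, -0.996], [-0.001, -0.996, 0.093], [-1.0, 0.001, -0.001]]
wrist_force: [0.1, -0.6, -1.9]
width: 0.0256
time: 33.42
tool_pos: [0.4536, -0.2533, 0.1724]
tcp_rot: [[0.0, -0.091, -0.996], [0.0, -0.996, 0.091], [-1.0, -0.0, -0.0]]
wrist_force: [0.2, -0.1, -1.4]
width: 0.0255
turn [ 0.0026 -0.0002  0.0002] shift [37.9 27.   1.1] F [ 0.2 -0.1 -1.4] w 25.5 t 33.42 j [-35.   2.  87.   0.  91.  60.]
```

```bash
python3 -m crank '[[[0,13,1,0,0,0,0],[0,14,0,0,0,0,0],[0,0,0,0,0,0,0],[0,0,0,0,0,0,0],[8,0,0,0,0,0,0],[8,0,0,0,0,0,0],[6,0,0,0,0,0,0],[0,0,0,0,0,0,0],[0,0,0,0,0,0,0]]]'
python3 -m crank '[[[4,0,0,0,0,0,0],[4,0,0,0,0,0,0],[4,0,0,0,0,0,0],[3,0,0,0,0,0,0],[0,0,0,0,0,0,0],[0,0,0,0,0,0,0]]]'
```

```text
time: 34.17
tool_pos: [0.4488, -0.2793, 0.1495]
tcp_rot: [[-0.001, -0.092, -0.996], [0.001, -0.996, 0.092], [-1.0, -0.001, 0.002]]
wrist_force: [0.1, -0.5, -1.4]
width: 0.0255
time: 34.67
tool_pos: [0.4491, -0.2798, 0.1352]
tcp_rot: [[-0.0, -0.092, -0.996], [0.0, -0.996, 0.092], [-1.0, -0.0, 0.001]]
wrist_force: [0.3, -0.2, -0.4]
width: 0.0253
```

```bash
python3 -m crank '[[[2,0,0,0,0,0,0],[0,0,0,0,0,0,0],[0,0,0,0,0,0,0],[0,0,0,0,0,0,40],[0,0,0,0,0,0,50],[0,0,0,0,0,0,50],[-20,0,0,0,0,0,50],[-35,0,0,0,0,0,76],[-25,0,0,0,0,0,76],[0,0,0,0,0,0,76]]]'
python3 -c "
from h import *
plan((.4324,-.001,.16),-185.3)"
```

```text
time: 35.5
tool_pos: [0.4517, -0.2818, 0.2208]
tcp_rot: [[0.01, -0.092, -0.996], [-0.008, -0.996, 0.092], [-1.0, 0.007, -0.011]]
wrist_force: [0.2, -0.7, 0.8]
width: 0.0667
turn [ 0.0003 -0.0107 -0.0067] shift [  60.8 -277.8   45.1] F [ 0.2 -0.7  0.8] w 66.7 t 35.5 j [-38.   2.  81.   0.  96.  57.]
```

Now I'll check the lid numerically while moving to stand over the door.

```bash
python3 -m crank '[[[0,-25,4,0,0,0,76],[0,-34,6,0,0,0,76],[0,-34,6,0,0,0,76],[0,-34,6,0,0,0,76],[8,-34,6,0,0,0,76],[10,-34,6,0,0,0,76],[10,-34,6,0,0,0,76],[10,-30,3,0,0,0,76],[10,-18,2,0,0,0,76],[10,0,0,0,0,0,76],[0,0,0,0,0,0,76],[0,0,0,0,0,0,76]]]'
python3 - <<'E'
from h import *
plan((.4324,-.001,.041),-185.3)
c=snap('top','t13');snap('scene','s13');snap('wrist','w13')
G=cv2.cvtColor(cv2.resize(c['image'][215:280,345:415],None,fx=6,fy=6,interpolation=cv2.INTER_CUBIC),cv2.COLOR_BGR2GRAY)
h=cv2.HoughCircles(cv2.GaussianBlur(G,(9,9),2),cv2.HOUGH_GRADIENT,1,10,param1=50,param2=18,minRadius=105,maxRadius=130)
for u,v,r in h[0][:3]: print(round(r/6*1.219/395.8,4),np.round(w(c,345+u/6,215+v/6,.116),4))
d=load('w13');
for p in((.4324,-.001),): 
  t=np.radians(-5.3);R=np.array([[np.cos(t),-np.sin(t)],[np.sin(t),np.cos(t)]])
  for y in(.0265,-.0265):
    for x in(-.015,.015): print(np.round(px(d,[*(np.array(p)+[.003,0]+R@[x,y]),.054])))
a=cv2.imread('pics/w13.png')
s=cv2.imread('pics/s13.png')[130:270,140:320]
t=c['image'][150:290,260:410]
out=np.hstack([a[:,100:460],cv2.resize(s,(400,311)).__class__ and cv2.copyMakeBorder(cv2.resize(s,(400,311),interpolation=cv2.INTER_CUBIC),0,109,0,0,0)])
cv2.imwrite('pics/m13.png',out)
E
```

```text
time: 36.5
tool_pos: [0.4295, -0.0006, 0.1548]
tcp_rot: [[-0.002, -0.092, -0.996], [-0.0, -0.996, 0.092], [-1.0, 0.001, 0.001]]
wrist_force: [0.0, -0.0, 0.3]
width: 0.0762
turn [ 0.0001  0.0015 -0.0006] shift [113.8   0.2  -2.9] F [ 0.  -0.   0.3] w 76.2 t 36.5 j [-8. -9. 99. -0. 90. 88.]Traceback (most recent call last):
  File "<stdin>", line 6, in <module>
TypeError: 'NoneType' object is not subscriptable
```

```bash
python3 - <<'E'
from h import *
d=load('w13');t=np.radians(-5.3);R=np.array([[np.cos(t),-np.sin(t)],[np.sin(t),np.cos(t)]])
for y in(.0265,-.0265):
    for x in(-.015,.015): print(np.round(px(d,[*(np.array([.4354,-.0015])+R@[x,y]),.054])))
a=cv2.imread('pics/w13.png');s=cv2.imread('pics/s13.png')[130:270,140:320]
cv2.imwrite('pics/m13.png',np.hstack([a[:,100:460],cv2.copyMakeBorder(cv2.resize(s,(400,311),interpolation=cv2.INTER_CUBIC),0,109,0,0,0)]))
E
```

```text
[253. 223.]
[252. 189.]
[314. 223.]
[315. 189.]
```

View pics/m13.png

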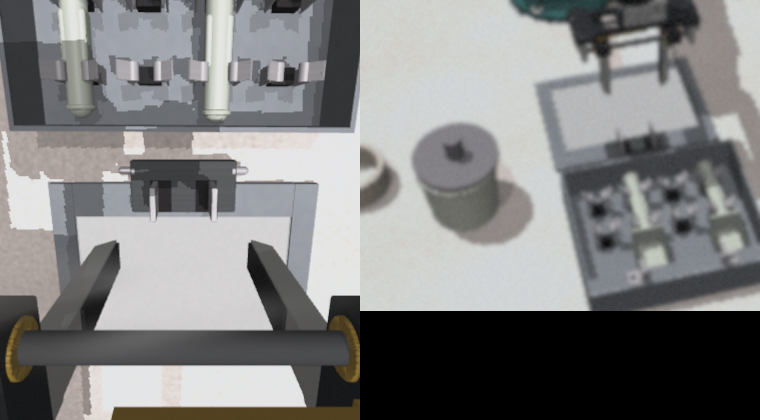

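The lid sits level on the tub, both scoops are seated (tails in crop at (80,110) and (217,115)), and the tabs at full-frame (253,200) and (314,200) are centred under the jaws. I'm grasping the door.

```bash
python3 -m crank '[[[15,0,-3,0,0,0,76],[25,0,0,0,0,0,76],[25,0,0,0,0,0,76],[25,0,0,0,0,0,76],[14,0,0,0,0,0,76],[9,0,0,0,0,0,76],[0,0,0,0,0,0,76],[0,0,0,0,0,0,76],[0,0,0,0,0,0,50],[0,0,0,0,0,0,20],[0,0,0,0,0,0,0],[0,0,0,0,0,0,0]]]'
python3 -m crank '[[[0,0,0,0,0,0,0],[0,0,0,0,0,0,0],[0,0,0,0,0,0,0],[0,0,0,0,0,0,0],[0,0,0,0,0,0,0]]]'
```

```text
time: 37.65
tool_pos: [0.434, -0.0005, 0.0438]
tcp_rot: [[0.003, -0.092, -0.996], [-0.001, -0.996, 0.092], [-1.0, 0.0, -0.003]]
wrist_force: [0.7, 0.4, 2.8]
width: 0.0528
time: 38.07
tool_pos: [0.4342, -0.0006, 0.0439]
tcp_rot: [[0.003, -0.092, -0.996], [-0.001, -0.996, 0.092], [-1.0, 0.001, -0.003]]
wrist_force: [-0.0, -1.8, 6.3]
width: 0.0323
```

```bash
python3 -m crank '[[[-8,0,0,0,0,0,0],[-15,0,0,0,0,0,0],[-25,0,0,0,0,0,0],[-30,0,0,0,0,0,0],[-27,0,0,0,0,0,0],[-15,0,-8,0,0,0,0],[-10,0,-18,0,0,0,0],[0,0,-25,0,0,0,0],[0,0,-28,0,0,0,0],[0,0,-28,0,0,0,0],[0,0,-28,0,0,0,0],[0,0,-28,0,0,0,0]]]'
python3 -m crank '[[[0,0,-28,0,0,0,0],[0,0,-24,0,0,0,0],[0,0,-18,0,0,0,0],[0,0,-10,0,0,0,0],[0,0,-2.7,0,0,0,0],[0,0,0,0,0,0,0],[0,0,0,0,0,0,0],[0,0,0,0,0,0,0],[0,0,0,0,0,0,0]]]'
python3 - <<'E'
from h import *
plan((.6788,-.0230,.1082),-185.3); c=snap('wrist','w14')
s=robot.observe();dz=s['tool_pos'][2]-.1082
t=np.radians(-5.3);R=np.array([[np.cos(t),-np.sin(t)],[np.sin(t),np.cos(t)]])
cab=s['tool_pos'][:2]-np.array([.6788,-.0230])+[.6067,-.0177]
for x,y,z in((59,-26,118),(108,50,84),(108,-50,84),(98,58,78),(-112,134,72),(84,134,72),(84,-134,72)): print('door',(x,y),np.round(px(c,[*(cab+R@[x/1e3,y/1e3]),z/1e3+dz])))
for x,y,z in((98,57,91),(98,-57,91)): print('brk',np.round(px(c,[*(np.array([.6067,-.0177])+R@[x/1e3,y/1e3]),z/1e3])))
E
```

```text
time: 39.07
tool_pos: [0.5956, -0.0151, 0.1711]
tcp_rot: [[-0.003, -0.092, -0.996], [0.001, -0.996, 0.092], [-1.0, -0.0, 0.003]]
wrist_force: [0.4, -0.8, -1.9]
width: 0.032
time: 39.82
tool_pos: [0.6769, -0.0227, 0.1729]
tcp_rot: [[-0.0, -0.092, -0.996], [0.0, -0.996, 0.092], [-1.0, -0.0, 0.0]]
wrist_force: [0.3, -0.4, -1.9]
width: 0.032
turn [0.0004 0.0001 0.0001] shift [64.7  0.1 -2. ] F [ 0.3 -0.4 -1.9] w 32.0 t 39.82 j [-7. 22. 63.  0. 95. 89.]
door (59, -26) [335. 293.]
door (108, 50) [203. 191.]
door (108, -50) [369. 191.]
door (98, 58) [194. 204.]
door (-112, 134) [122. 451.]
door (84, 134) [ 82. 223.]
door (84, -134) [490. 223.]
brk [212. 185.]
brk [359. 185.]
```

The picture allowance is used up, so from here I'll check numerically: case edges and tilt from the w14 pixels.

```bash
python3 - <<'E'
from h import *
g=cv2.imread('pics/w14.png',0)
print('row205',[int(x) for x in g[200:208,180:400:3].mean(0)])
print('row215',[int(x) for x in g[212:216,180:400:3].mean(0)])
for u in(230,286,340): print('col',u,[int(x) for x in g[170:260:2,u-3:u+4].mean(1)])
for u in(110,150,420,460): print('col',u,[int(x) for x in g[190:250:2,u-3:u+4].mean(1)])
E
```

```text
row205 [76, 99, 160, 157, 159, 158, 162, 142, 117, 107, 63, 63, 62, 62, 63, 62, 63, 62, 62, 62, 62, 62, 62, 62, 62, 62, 62, 62, 62, 62, 62, 62, 63, 62, 63, 63, 63, 63, 63, 94, 95, 94, 63, 63, 63, 63, 63, 63, 63, 63, 63, 64, 64, 63, 63, 63, 63, 63, 63, 63, 122, 167, 110, 110, 109, 167, 167, 166, 168, 169, 110, 110, 111, 101]
row215 [76, 75, 152, 154, 158, 153, 158, 147, 60, 62, 62, 62, 62, 62, 62, 62, 62, 61, 61, 62, 61, 61, 61, 62, 62, 62, 62, 61, 62, 62, 61, 61, 62, 61, 62, 61, 62, 61, 62, 62, 81, 86, 84, 62, 62, 62, 62, 62, 62, 62, 62, 62, 63, 63, 62, 62, 61, 62, 61, 61, 61, 85, 108, 108, 132, 161, 167, 165, 165, 159, 102, 109, 109, 91]
col 230 [110, 110, 111, 111, 112, 111, 111, 111, 91, 40, 50, 61, 61, 62, 64, 64, 63, 61, 61, 61, 63, 61, 62, 62, 62, 56, 56, 56, 56, 58, 57, 58, 60, 61, 60, 59, 59, 61, 55, 58, 64, 77, 84, 87, 89]
col 286 [111, 111, 110, 110, 111, 111, 111, 111, 91, 39, 51, 62, 63, 64, 63, 64, 64, 62, 61, 63, 64, 61, 62, 62, 61, 61, 62, 62, 61, 61, 61, 62, 64, 65, 63, 62, 61, 61, 60, 60, 57, 58, 58, 57, 56]
col 340 [140, 140, 131, 124, 124, 109, 109, 108, 90, 39, 52, 62, 64, 64, 64, 65, 63, 63, 63, 63, 65, 62, 61, 62, 61, 61, 61, 61, 62, 63, 61, 62, 63, 64, 63, 61, 61, 62, 62, 61, 62, 63, 63, 64, 70]
col 110 [167, 174, 176, 176, 171, 166, 167, 168, 168, 172, 173, 169, 170, 172, 173, 65, 91, 110, 110, 109, 108, 108, 108, 108, 108, 109, 109, 109, 110, 123]
col 150 [53, 54, 55, 54, 54, 54, 54, 55, 55, 54, 54, 54, 54, 55, 57, 65, 93, 109, 109, 109, 110, 110, 110, 111, 146, 163, 153, 148, 146, 145]
col 420 [124, 53, 53, 54, 53, 54, 53, 54, 54, 54, 54, 53, 53, 53, 60, 64, 141, 165, 164, 164, 164, 164, 163, 163, 163, 163, 164, 165, 165, 164]
col 460 [232, 232, 232, 232, 232, 232, 232, 232, 232, 232, 232, 232, 232, 232, 197, 66, 125, 165, 164, 164, 164, 164, 165, 165, 164, 164, 164, 164, 163, 163]
```

```bash
python3 -m crank '[[[8,0,0,0,0,0,0],[12,0,0,0,0,0,0],[8,0,0,0,0,0,0],[0,0,0,0,0,0,0],[0,0,0,0,0,0,0],[0,0,0,0,0,0,0],[0,0,0,0,0,0,0],[0,0,0,0,0,0,0]]]'
python3 -c "
from h import *
plan((.6788,-.0230,.1082),-185.3)"
```

```text
time: 40.53
tool_pos: [0.678, -0.0229, 0.1453]
tcp_rot: [[0.001, -0.092, -0.996], [-0.0, -0.996, 0.092], [-1.0, -0.0, -0.001]]
wrist_force: [-0.1, -0.9, -2.2]
width: 0.0321
turn [ 0.0003 -0.0014  0.    ] shift [37.1 -0.  -0.8] F [-0.1 -0.9 -2.2] w 32.1 t 40.53 j [-7. 23. 65.  0. 92. 89.]
```

Aligned to within 1 mm, so I'll lower slowly.

```bash
python3 -m crank '[[[5,0,-0.8,0,0,0,0],[5,0,0,0,0,0,0],[5,0,0,0,0,0,0],[5,0,0,0,0,0,0],[0,0,0,0,0,0,0],[0,0,0,0,0,0,0]]]'
python3 -m crank '[[[4,0,0,0,0,0,0],[4,0,0,0,0,0,0],[4,0,0,0,0,0,0],[2,0,0,0,0,0,0],[0,0,0,0,0,0,0],[0,0,0,0,0,0,0]]]'
```

```text
time: 41.03
tool_pos: [0.6779, -0.0229, 0.1235]
tcp_rot: [[-0.002, -0.092, -0.996], [0.0, -0.996, 0.092], [-1.0, -0.0, 0.002]]
wrist_force: [-0.4, -1.0, -2.7]
width: 0.032
time: 41.53
tool_pos: [0.6782, -0.0229, 0.1102]
tcp_rot: [[-0.0, -0.092, -0.996], [0.0, -0.996, 0.092], [-1.0, -0.0, 0.0]]
wrist_force: [0.8, -0.4, -2.0]
width: 0.0318
```

```bash
python3 -m crank '[[[2,0,0,0,0,0,0],[2,0,0,0,0,0,0],[0,0,0,0,0,0,0],[0,0,0,0,0,0,0],[0,0,0,0,0,0,0]]]'
```

```text
time: 41.95
tool_pos: [0.6789, -0.023, 0.108]
tcp_rot: [[0.002, -0.092, -0.996], [-0.0, -0.996, 0.092], [-1.0, -0.0, -0.002]]
wrist_force: [-1.5, -0.4, 4.0]
width: 0.032
```

Contact came at z=0.108, as predicted. I'll release and rise.

```bash
python3 -m crank '[[[1,0,0,0,0,0,0],[0,0,0,0,0,0,0],[0,0,0,0,0,0,40],[0,0,0,0,0,0,55],[0,0,0,0,0,0,74],[0,0,0,0,0,0,74],[0,0,0,0,0,0,74],[-10,0,0,0,0,0,74],[-25,0,0,0,0,0,74],[-30,0,0,0,0,0,74],[-30,0,0,0,0,0,74],[-25,0,-30,0,0,0,74]]]'
python3 -m crank '[[[0,0,-40,0,0,0,74],[0,0,-20,0,0,0,74],[0,0,0,0,0,0,74],[0,0,0,0,0,0,74],[0,0,0,0,0,0,74]]]'
python3 - <<'E'
from h import *
c=snap('wrist','w15');a=load('w1');plan((.68,-.02,.22),-185.3)
t=np.radians(-5.3);R=np.array([[np.cos(t),-np.sin(t)],[np.sin(t),np.cos(t)]]);cab=np.array([.6067,-.0177])
for x,y,z in((108,50,84),(108,-50,84),(58,50,84),(98,54,78),(98,62,78),(98,-54,78),(98,-62,78),(98,60,91),(98,-60,91),(59,29,118),(89,29,118),(59,-29,118),(84,134,72),(84,-134,72),(-112,0,72),(108,120,64)): print((x,y,z),np.round(px(c,[*(cab+R@[x/1e3,y/1e3]),z/1e3])))
E
```

```text
time: 42.95
tool_pos: [0.7043, -0.0249, 0.2275]
tcp_rot: [[-0.004, -0.092, -0.996], [0.001, -0.996, 0.092], [-1.0, -0.0, 0.004]]
wrist_force: [2.3, 0.1, 0.4]
width: 0.0743
time: 43.37
tool_pos: [0.7675, -0.0312, 0.2249]
tcp_rot: [[-0.002, -0.092, -0.996], [0.0, -0.996, 0.092], [-1.0, -0.0, 0.002]]
wrist_force: [-0.2, 0.2, -0.3]
width: 0.074
turn [0.0004 0.0004 0.0001] shift [ 5.9 -3.  87.9] F [-0.7  0.2 -0.2] w 74.2 t 43.42 j [ -7.  35.  38.   0. 107.  89.]
(108, 50, 84) [236. 251.]
(108, -50, 84) [334. 251.]
(58, 50, 84) [238. 295.]
(98, 54, 78) [233. 258.]
(98, 62, 78) [226. 258.]
(98, -54, 78) [336. 258.]
(98, -62, 78) [344. 258.]
(98, 60, 91) [225. 263.]
(98, -60, 91) [344. 263.]
(59, 29, 118) [255. 313.]
(89, 29, 118) [254. 285.]
(59, -29, 118) [315. 313.]
(84, 134, 72) [160. 268.]
(84, -134, 72) [409. 268.]
(-112, 0, 72) [285. 412.]
(108, 120, 64) [174. 244.]
```

```bash
python3 -m crank '[[[-20,-10,30,0,0,0,74],[0,-25,30,0,0,0,74],[0,-30,28,0,0,0,74],[0,-30,28,0,0,0,74],[0,-30,28,0,0,0,74],[0,-30,28,0,0,0,74],[0,-30,28,0,0,0,74],[0,-30,28,0,0,0,74],[0,-30,28,0,0,0,74],[0,-30,28,0,0,0,74],[0,-30,28,0,0,0,74],[0,-30,28,0,0,0,74]]]'
python3 -m crank '[[[0,-30,28,0,0,0,74],[0,-30,20,0,0,0,74],[0,-30,20,0,0,0,74],[0,-30,10,0,0,0,74],[0,-30,0,0,0,0,74],[0,-20,0,0,0,0,74],[0,0,0,0,0,0,74],[0,0,0,0,0,0,74],[0,0,0,0,0,0,74]]]'
python3 - <<'E'
from h import *
n=[snap('top',f'tt{i}')['image'].astype(np.float32) for i in range(4)]
o=cv2.imread('pics/top0.png').astype(np.float32); m=np.mean(n,0); cv2.imwrite('pics/tm.png',m)
s=np.mean([snap('scene',f'ss{i}')['image'].astype(np.float32) for i in range(4)],0); so=cv2.imread('pics/scene0.png').astype(np.float32)
g=lambda a:cv2.cvtColor(a,cv2.COLOR_BGR2GRAY)
def reg(a,b,r,msg):
    y0,y1,x0,x1=r; A,B=g(a)[y0:y1,x0:x1],g(b)[y0:y1,x0:x1]
    W=np.eye(2,3,dtype=np.float32)
    cc,W=cv2.findTransformECC(A,B,W,cv2.MOTION_EUCLIDEAN,(3,200,1e-7),None,5); print(msg,round(cc,4),'shift at centre',np.round(W@[(x1-x0)/2,(y1-y0)/2,1]-[(x1-x0)/2,(y1-y0)/2],2),'rot',round(float(np.degrees(W[1,0])),2))
reg(o,m,(150,240,245,345),'door top'); reg(o,m,(155,182,280,322),'hinge top')
reg(so,s,(190,272,228,330),'door scene'); reg(so,s,(228,258,258,305),'hinge scene')
for nm,r in(('tinA',(138,172,165,205)),('tinB',(258,296,138,175)),('tape',(255,292,400,442)),('carton',(150,185,382,440))): reg(o,m,r,nm)
G=g(m);O=g(o)
for v in(166,168,170): print('tabs now',[int(x) for x in G[v,276:326]],'\n  was',[int(x) for x in O[v,276:326]])
plan((.4,.3,.25),-185)
E
```

```text
time: 44.42
tool_pos: [0.4576, 0.3343, 0.2471]
tcp_rot: [[0.002, -0.092, -0.996], [0.001, -0.996, 0.092], [-1.0, -0.002, -0.002]]
wrist_force: [0.3, 0.3, -0.6]
width: 0.0741
time: 45.17
tool_pos: [0.3979, 0.5089, 0.2464]
tcp_rot: [[0.001, -0.092, -0.996], [0.0, -0.996, 0.092], [-1.0, -0.0, -0.001]]
wrist_force: [-0.1, 0.2, -0.3]
width: 0.0741
door top 0.9706 shift at centre [-0.25  0.17] rot -0.12
hinge top 0.9719 shift at centre [-0.47  0.43] rot -0.56
door scene 0.9791 shift at centre [ 0.05 -0.26] rot -0.05
hinge scene 0.9837 shift at centre [ 0.22 -0.68] rot -0.52
tinA 0.9995 shift at centre [-0.01  0.01] rot 0.16
tinB 0.8572 shift at centre [-0.72  0.94] rot 3.79
tape 0.9995 shift at centre [0. 0.] rot 0.08
carton 0.9997 shift at centre [-0.02 -0.01] rot -0.05
tabs now [77, 76, 75, 77, 71, 66, 55, 50, 41, 46, 47, 45, 42, 33, 54, 88, 89, 52, 29, 29, 35, 43, 45, 46, 46, 47, 45, 45, 37, 27, 34, 57, 86, 91, 64, 48, 47, 47, 56, 77, 81, 85, 117, 125, 125, 116, 101, 105, 113, 99] 
  was [87, 90, 87, 92, 88, 77, 72, 63, 56, 45, 49, 44, 41, 30, 32, 66, 97, 67, 31, 24, 29, 42, 38, 41, 47,
[... 501 characters left out ...]
87, 105, 120, 120, 114, 109, 105, 94]
tabs now [91, 92, 92, 92, 91, 91, 89, 78, 54, 45, 46, 41, 32, 33, 68, 100, 67, 29, 21, 27, 36, 45, 46, 46, 45, 46, 43, 36, 21, 12, 25, 67, 101, 72, 49, 46, 47, 47, 50, 56, 64, 63, 63, 79, 92, 94, 94, 97, 94, 90] 
  was [89, 90, 88, 89, 91, 90, 92, 80, 55, 46, 45, 40, 32, 34, 52, 90, 90, 51, 27, 22, 30, 41, 46, 41, 46, 46, 42, 41, 32, 19, 20, 51, 88, 94, 61, 46, 44, 47, 46, 55, 63, 68, 77, 86, 97, 97, 99, 97, 91, 88]
turn [-0.0056 -0.0002  0.0003] shift [ -4.1 208.7 -19.8] F [ 0.3 -0.2 -0.3] w 74.2 t 45.57 j [ 47.  17.  61.  -0. 102. 142.][ WARN:0@5.669] global loadsave.cpp:1063 imwrite_ Unsupported depth image for selected encoder is fallbacked to CV_8U.
```

The tabs are back at their original spacing (peaks 17.2 px apart, as at the start), which means both pins are out. The door is within about 1.5 mm of its starting pose. Last, a check of the lid and tin_b.

```bash
python3 - <<'E'
from h import *
th=np.linspace(0,2*np.pi,72,endpoint=False)
def fit(names,cx,cy,z,r):
    for n in names:
        f=load(n);c={k:f[k] for k in('fx','fy','cx','cy','pose')}
        g=cv2.GaussianBlur(cv2.imread(f'pics/{n}.png',0).astype(np.float32),(0,0),1.)
        m=np.sqrt(cv2.magnitude(cv2.Sobel(g,5,1,0),cv2.Sobel(g,5,0,1)))
        best=max((float(cv2.remap(m,*(np.array([px(c,(x+r*np.cos(a),y+r*np.sin(a),zz)) for a in th],np.float32).T),1).mean()),x,y,zz) for x in cx+np.arange(-.015,.0151,.0015) for y in cy+np.arange(-.015,.0151,.0015) for zz in ([z] if not isinstance(z,list) else z))
        print(n,np.round(best,4))
print('lid');fit(['tt0','tt2','ss0','ss2'],.45,-.28,.116,.062)
print('lid heights');fit(['ss0','ss2'],.45,-.28,[.106,.111,.116,.121,.126],.062)
print('tinB');fit(['top0','tt0','scene0','ss0'],.33,.422,.075,.042)
E
```

```text
lid
tt0 [ 8.2185  0.4485 -0.2815  0.116 ]
tt2 [ 8.3124  0.4485 -0.2815  0.116 ]
ss0 [10.584   0.444  -0.2785  0.116 ]
ss2 [10.6178  0.444  -0.2785  0.116 ]
lid heights
ss0 [10.6354  0.435  -0.2785  0.106 ]
ss2 [10.6744  0.435  -0.2785  0.106 ]
tinB
top0 [9.5901 0.336  0.41   0.075 ]
tt0 [7.1389 0.336  0.407  0.075 ]
scene0 [12.6392  0.327   0.428   0.075 ]
ss0 [10.1613  0.327   0.428   0.075 ]
```

```bash
python3 -c "
from h import *
robot.finish_job(); print(robot.observe()['time'])"
```

```text
the job is handed in; nothing more can be done
the job is handed in; nothing more can be done
```

The job is handed in, about 46 s into the run. The door came off and was laid on the bench. Both scoops that were lying out are pressed into clips (clip3 and clip1, bowls to the hinge). The lid is on the tub, and the door went back on last.

- **Scoop 2:** it slipped about 11 mm in the grip while being carried and didn't seat on the first press. I re-seated it, gripped it lower, and it stopped hard at 31 N. A picture then showed it level with scoop 1.
- **Door:** it met the rim at the predicted height. Compared with the first pictures it is within about 1.5 mm of its starting place. The tabs are back to their original spacing, so both pins should be out.
- **Lid:** a picture showed it level on the rim. The top camera puts it about 2 mm from the tub's centre. An edge fit in the scene camera was about 9 mm off in x and could not settle the height. I took that for the disc's lower edge and did not resolve it.
- **Bystanders:** the tall tin, tape and carton had not moved. The low tin's image match was weak (0.86), probably from the arm's shadow. An edge fit put it within 3 mm of its start.
- **Pictures:** all 16 pictures had been used before the door was refitted, so the final door check is from pixel measurements only.

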